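Make up two sample-crate orders on their pallets

ROBOT

A 6-joint arm with a two-finger parallel gripper is mounted at the origin on the work surface. World frame = base frame: x ahead of the robot, y to its left, z up, the work surface at z = 0. Lengths are in m, angles in rad, forces in N, time in s.
With the tool pointing down it reaches from about 0.325 to 0.85 m from the base axis. Payload 4.4 kg.
Tool frame: the origin (TCP) lies between the finger pads; the fingertips stand 14 mm ahead of it and the grasp point (between the pads) lies 5 mm behind it; z points along the fingers, y is the line along which they close (so a half turn about z gives the same grasp; the last joint's range is limited). The gripper opens to 94 mm and grips with 3 to 60 N. Pads are 16 mm wide; open, the fingers measure 119 mm over their backs; the gripper's body (75 mm by 177 mm) begins 78 mm behind the grasp point.
Start: joints at [1.147, 0.207, 1.542, -0, 1.393, -0.15], TCP at [0.155, 0.554, 0.219] pointing down, gripper open.
Joint ranges: [-2.73, 2.73], [-0.86, 2.22], [0.23, 2.46], [-1.11, 4.25], [0.08, 2.63], [-2.82, 2.82]. Speed limits (rad/s): [2.79, 2.79, 3.14, 3.14, 3.14, 3.14].

INTERFACE

Orientations are given as a rotation vector (axis times angle).
In Python, from rig import manip gives the robot as it stands.
- The arm moves only by the tool send_rows, never from a script. Its argument "motion" is a list of rows, each an object of numbers: "tx", "ty", "tz": the shift along the tool's x, y, z in cm; "yaw": the turn about the tool's z in degrees; "hand": the finger opening in cm, from 0 to 9.4. In form: [{"tx": .., "ty": .., "tz": .., "yaw": .., "hand": ..}, ...]. A call has exactly 10 rows; each row is the pose to reach, as a shift and turn from the pose commanded when the call began, along the tool's axes at that moment; what a row does not reach only later rows make up. A row lasts 1/12 s, in which the tool goes at most 41.7 mm and 7.16 degrees, less where a joint would pass 70% of its speed; a pose out of reach is approached as far as the arm can. A call with a gripper value outside its range is refused whole. The fingers move at their own pace and stop on an object; the grip force is fixed at half the most. Time passes only in rows, so rows that repeat a pose let the fingers close, or fill a call up. It gives the time, the measured TCP pose, the force, the opening and the grip force at its end, in the units of the state.
- manip.get_state(): the state, without advancing time (a new reading comes with each control period).
- manip.camera(name): name is "side" or "top" or "wrist"; returns the picture (420x560x3 uint8, red, green, blue); there is no depth.
- manip.camera_params(name): a dict with "mtx" (3x3 intrinsics, pixels), "R" (3x3) and "t" (3): a world point X has camera coordinates R X + t. Camera axes: x right, y down, z forward; pixel columns grow to the right and rows downward; lengths in m; the calibration is good to about 2 mm. A picture is of the moment at which its call begins: read the wrist's pose just before it. camera_params takes no time and is no camera call; for the wrist camera it gives the pose at the moment of the call.
- manip.sign_off(): hands the job in; it is judged then, once.
Trained networks look in the newest picture that a camera, given by its name, has taken for a name from the list of things; names that differ only in an ending like _2 or _b are one class to them, and where a whole thing is asked for, a point or a joint stands for the part that bears it (a point fixed in the world has none). Each returns a list of dicts, best first, with "p" (0 to 1); they miss things now and then, are a little off and sometimes report something else, mostly with a low value. They report only what shows in the picture. A call takes as long as a camera call. They do not tell look-alikes from the thing itself.
- manip.spot_in(camera, thing): "at" ([column, row] as shares, 0 to 1, of the picture: columns of its width, rows of its height, amid what is visible of it).
- manip.masks_of(camera, thing): "region" (420x560 bool, what is visible of it) and "at" ([column, row] as shares, 0 to 1, of the picture: columns of its width, rows of its height, amid what is visible of it).
- manip.place_of(camera, thing): "at" ([column, row] as shares, 0 to 1, of the picture: columns of its width, rows of its height: a listed point, or the origin of a listed thing).
The state is a dict: "clock": time; "joints": joint angles; "joint_velocities": joint speeds; "joint_torque": joint torques, N m; "tcp_pos": TCP position; "tcp_rot": TCP orientation; "contact_force": force on the tool from outside, world axes, zero at the start; "moment": the same for the moment, N m; "grip_width": finger opening in m; "gripper_force": force on a finger pad.
Only numpy, scipy, OpenCV 4.12 (cv2) and the standard library are available. Lean on these libraries where they do the work, as an engineer would, in place of code of your own. Each camera call takes 0.05 s, during which the arm holds its last target. There are 200 camera calls.

TASK

Make up the two sample orders: on the wooden pallet stack the black crate with the maroon crate on top of it, and stand the amber bottle upright in the maroon crate; on the blue pallet stack the yellow crate with the red crate on top of it. Set each crate squarely and centred on what is under it, all upright, putting things down gently rather than dropping them and never tipping the bottle over. Leave the green bottle and the steel cup where they stand.

Things in the scene. Friction and masses are not known exactly. Their poses are not given: they have to be found in the camera images.
- crate_black: black plastic mini stacking crate, open at the top, windows in its sides: 110 long (its x) x 58 wide (its y) x 48 high; walls 3.5 thick, inner floor 4 above its underside, flat underside that rests on the rim of another crate (no interlock), about 0.11 kg; loose, upright. Origin: centre of its underside, z up. Grip it from above across its width
- crate_maroon: maroon (purplish plum red) plastic mini stacking crate, open at the top, windows in its sides: 110 long (its x) x 58 wide (its y) x 48 high; walls 3.5 thick, inner floor 4 above its underside, flat underside that rests on the rim of another crate (no interlock), about 0.11 kg; loose, upright. Origin: centre of its underside, z up. Grip it from above across its width
- crate_yellow: yellow plastic mini stacking crate, open at the top, windows in its sides: 110 long (its x) x 58 wide (its y) x 48 high; walls 3.5 thick, inner floor 4 above its underside, flat underside that rests on the rim of another crate (no interlock), about 0.11 kg; loose, upright. Origin: centre of its underside, z up. Grip it from above across its width
- crate_red: bright red plastic mini stacking crate, open at the top, windows in its sides: 110 long (its x) x 58 wide (its y) x 48 high; walls 3.5 thick, inner floor 4 above its underside, flat underside that rests on the rim of another crate (no interlock), about 0.11 kg; loose, upright. Origin: centre of its underside, z up. Grip it from above across its width
- bottle_amber: amber (brown) glass miniature bottle with a gold cap and a paper label, standing, loose, about 0.12 kg: round body 34 diameter up to 80 high, shoulder tapering to a 15 neck at 94, cap 19 diameter, 116 high in all. Origin: centre of its underside; z up. It fits standing in a crate (inside 103 x 51), where it reaches 68 above the rim
- pallet_wood: mini display pallet of pale wood, slatted, 140 long (its x) x 90 wide (its y) x 20 high, fixed to the table. Origin: centre of its underside on the table; its flat deck is 20 above that
- pallet_blue: mini display pallet of blue plastic, slatted, 140 long (its x) x 90 wide (its y) x 20 high, fixed to the table. Origin: centre of its underside on the table; its flat deck is 20 above that
- bottle_green: green glass miniature bottle with a white cap and a paper label, standing, loose, about 0.12 kg: round body 34 diameter up to 80 high, shoulder tapering to a 15 neck at 94, cap 19 diameter, 116 high in all. Origin: centre of its underside; z up. Bystander, not to be moved
- steel_cup: plain steel tasting cup, open, about 60 across the mouth and 60 high, standing, loose. Origin: centre of its underside. Bystander, not to be moved
Mind the look-alikes: they are no part of the job. What is meant by the pallet_blue is not pink, and is the smaller of those in its own colour. Several things have the shape of the crate_yellow; the one meant has the colours described above.

How it is judged:
At the end, for the whole second after the job is handed in: Black crate on the wooden, yellow on the blue pallet (centred to 15 mm); maroon on black, red on yellow (12 mm); long sides aligned with the thing below to 0.17 rad; amber bottle standing on the maroon crate's floor; all upright to 0.08 rad, released, at rest (horizontal distance between crate_black and pallet_wood below 0.015 m and z of crate_black in the frame of pallet_wood between 0.016 and 0.024 m and angle between the x axis of crate_black and the x axis of pallet_wood, either way round below 0.17 rad and horizontal distance between crate_maroon and crate_black below 0.012 m and z of crate_maroon in the frame of crate_black between 0.044 and 0.052 m and angle between the x axis of crate_maroon and the x axis of crate_black, either way round below 0.17 rad and horizontal distance between bottle_amber and crate_maroon below 0.045 m and z of bottle_amber in the frame of crate_maroon between 0.001 and 0.007 m and horizontal distance between crate_yellow and pallet_blue below 0.015 m and z of crate_yellow in the frame of pallet_blue between 0.016 and 0.024 m and angle between the x axis of crate_yellow and the x axis of pallet_blue, either way round below 0.17 rad and horizontal distance between crate_red and crate_yellow below 0.012 m and z of crate_red in the frame of crate_yellow between 0.044 and 0.052 m and angle between the x axis of crate_red and the x axis of crate_yellow, either way round below 0.17 rad and angle between each of crate_black, crate_maroon, crate_yellow, crate_red, bottle_amber's own z axis and vertical below 0.08 rad and linear speed of each of crate_black, crate_maroon, crate_yellow, crate_red, bottle_amber below 0.02 m/s); the robot touches nothing.
It fails at once if the amber bottle is tipped over (more than 0.8 rad) (angle between bottle_amber's own z axis and vertical above 0.8 rad).
It fails at once if the green bottle or the steel cup is moved by more than 20 mm (distance of any of bottle_green, steel_cup from where it was at the start of the episode above 0.02 m).
It fails at once if a crate or the amber bottle is dropped (moves free of the fingers faster than 0.6 m/s, about 18 mm of fall) ((linear speed of crate_black above 0.6 m/s and contact force between the fingers and crate_black below 0.05 N) or (linear speed of crate_maroon above 0.6 m/s and contact force between the fingers and crate_maroon below 0.05 N) or (linear speed of crate_yellow above 0.6 m/s and contact force between the fingers and crate_yellow below 0.05 N) or (linear speed of crate_red above 0.6 m/s and contact force between the fingers and crate_red below 0.05 N) or (linear speed of bottle_amber above 0.6 m/s and contact force between the fingers and bottle_amber below 0.05 N)).
It also fails if it takes over 136 s, if anything falls off the work surface, if the arm or the gripper's body presses on something with over 40 N, if the wrist force passes 120 N, or if a joint passes its speed limit or range.

## Working session

There is one attempt and no reset: what is moved stays moved. The work goes in short steps, Python scripts to look and compute and a tool call to move; the robot and the scene stay as the last step left them, time stands still between calls to the robot, and variables do not carry over. Pictures are saved under pics/ and viewed, at most 14 in all, crops included, and the job is handed in when it is done.

Besides the shell and the picture viewer there is one more tool, called after "Call:" as name(argument=value, ...), one argument or row to a line, values as JSON. send_rows: Moves the arm, as the interface text tells. Its arguments: {"type":"object","properties":{"motion":{"type":"array","items":{"type":"object","properties":{"tx":{"type":"number"},"ty":{"type":"number"},"tz":{"type":"number"},"yaw":{"type":"number"},"hand":{"type":"number"}}}}},"required":["motion"]}

```bash
mkdir -p pics
cat > h.py <<'E'
import numpy as np, cv2
from rig import manip
def ray(cam,at,z):
    P=manip.camera_params(cam);M,R,t=map(np.array,(P["mtx"],P["R"],P["t"]))
    d=R.T@np.linalg.solve(M,[at[0]*560,at[1]*420,1]);c=-R.T@t
    return c+d*(z-c[2])/d[2]
def proj(cam,X):
    P=manip.camera_params(cam);p=np.array(P["mtx"])@(np.array(P["R"])@np.array(X)+np.array(P["t"]));return p[:2]/p[2]
def save(cam,name):
    im=manip.camera(cam);cv2.imwrite("pics/"+name,cv2.resize(im[:,:,::-1],(800,600),interpolation=cv2.INTER_CUBIC));return im
E
python3 - <<'E'
from h import *
np.set_printoptions(precision=3,suppress=True)
for c in("top","side"):
    save(c,c+"0.png")
    P=manip.camera_params(c);print(c,-np.array(P["R"]).T@P["t"],P["mtx"][0])
for n in "crate_black crate_maroon crate_yellow crate_red bottle_amber pallet_wood pallet_blue bottle_green steel_cup".split():
    manip.camera("top") if 0 else None
    for d in manip.place_of("top",n)[:4]:
        print(n,round(d["p"],2),np.array(d["at"])*[800,600],ray("top",d["at"],0)[:2])
print(manip.get_state())
E
```

```text
top [0.228 0.106 1.65 ] [436.973   0.    275.704]
side [-0.38  -0.753  0.907] [438.536   0.    281.366]
crate_black 0.84 [434.88 321.6 ] [ 0.466 -0.016]
crate_black 0.67 [390.88 259.56] [0.634 0.105]
crate_maroon 0.94 [390.4  262.98] [0.625 0.106]
crate_yellow 0.88 [580.56 237.84] [ 0.706 -0.414]
crate_yellow 0.64 [526.   256.74] [ 0.65  -0.263]
crate_red 0.95 [466.72 260.4 ] [ 0.636 -0.102]
bottle_amber 0.41 [363.12 324.84] [0.454 0.175]
pallet_wood 0.6 [336.4  256.26] [0.64  0.253]
pallet_blue 0.76 [194.16 325.44] [0.443 0.624]
pallet_blue 0.75 [347.68 400.02] [0.255 0.21 ]
pallet_blue 0.66 [288.4  314.28] [0.478 0.375]
bottle_green 0.41 [493.6  329.16] [ 0.449 -0.173]
steel_cup 0.51 [570.32 324.42] [ 0.466 -0.379]
{'clock': 0.55, 'joints': array([ 1.147,  0.207,  1.541,  0.   ,  1.394, -0.151]), 'joint_velocities': array([ 0.001, -0.001, -0.001,  0.001, -0.001, -0.001]), 'joint_torque': array([ -0.001, -37.056, -28.152,   0.07 ,   0.028,  -0.   ]), 'tcp_pos': array([0.155, 0.554, 0.219]), 'tcp_rot': array([-0.429, -3.112, -0.   ]), 'contact_force': array([-0.097,  0.409, -0.492]), 'moment': array([ 0.02 , -0.013,  0.028]), 'gripper_force': 0.0, 'grip_width': 0.09396339986883893}
```

View pics/top0.png

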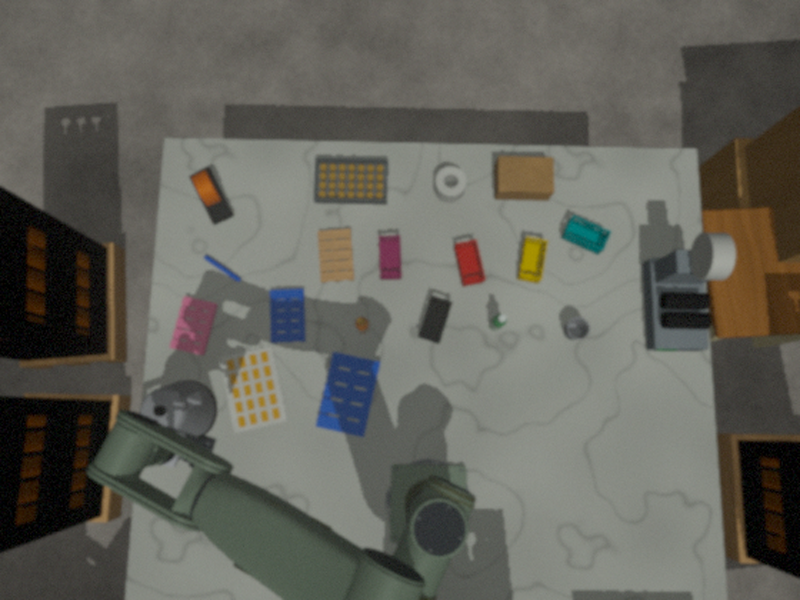

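View pics/side0.png

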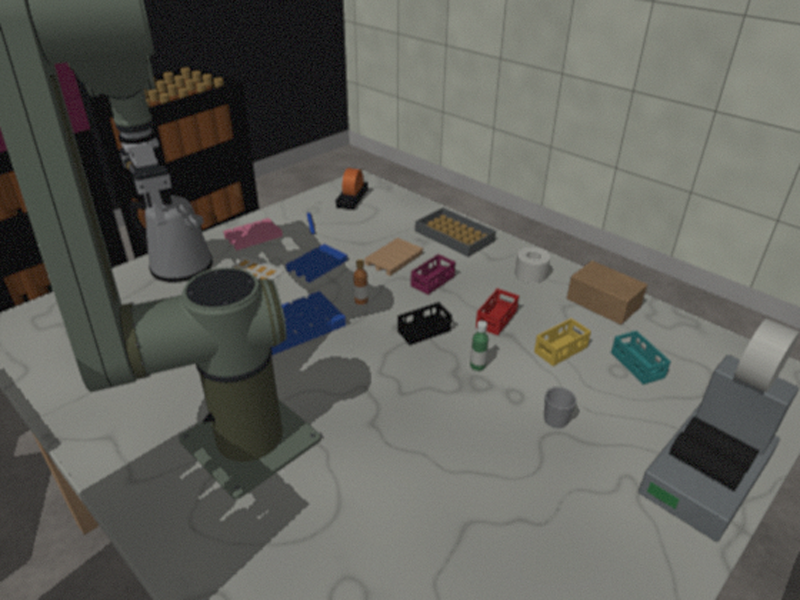

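The top view (800x600) shows the wooden pallet (336,255), small blue pallet (288,315; the large one at 347,395 is the decoy), maroon (390,256), red (469,261), yellow (532,258), black (435,316), amber (362,325), green (499,320) and cup (575,326). The side view agrees with this. Next I fit box silhouettes to the masks.

```bash
cat >> h.py <<'E'
from scipy.optimize import minimize
def boxpts(x,y,a,L,W,z0,z1):
    c,s=np.cos(a),np.sin(a)
    return [[x+c*u-s*v,y+s*u+c*v,z] for u in(-L/2,L/2) for v in(-W/2,W/2) for z in(z0,z1)]
def sil(cam,p,L,W,z0,z1):
    q=np.array([proj(cam,X) for X in boxpts(*p,L,W,z0,z1)],np.float32)
    h=cv2.convexHull(q);m=np.zeros((420*4,560*4),np.uint8)
    cv2.fillPoly(m,[np.round((h+.5)*4).astype(np.int32)],1)
    return cv2.resize(m.astype(np.float32),(560,420),interpolation=cv2.INTER_AREA)
def near(cam,name,X):
    "mask of the detection nearest to world point X, convex-hulled"
    g=proj(cam,X);D=[(np.hypot(*(np.array(d["at"])*[560,420]-g)),d) for d in manip.masks_of(cam,name)]
    if not D: return None
    e,d=min(D,key=lambda k:k[0])
    if e>25: return None
    m=d["region"].astype(np.uint8)
    pts=np.argwhere(m)[:,::-1].astype(np.int32);h=cv2.convexHull(pts);o=np.zeros((420,560),np.uint8);cv2.fillPoly(o,[h],1)
    return o.astype(np.float32)
def fit(masks,p0,L,W,z0,z1):
    def f(p): return sum(1-np.minimum(m,s).sum()/np.maximum(m,s).sum() for c,m in masks.items() for s in[sil(c,p,L,W,z0,z1)])
    best=min((minimize(f,[p0[0],p0[1],a],method="Nelder-Mead",options=dict(initial_simplex=[[p0[0],p0[1],a],[p0[0]+.015,p0[1],a],[p0[0],p0[1]+.015,a],[p0[0],p0[1],a+.25]],xatol=2e-4,fatol=1e-4)) for a in p0[2]),key=lambda r:r.fun)
    return best.x,best.fun/len(masks)
E
cat > m.py <<'E'
from h import *
np.set_printoptions(precision=4,suppress=True)
manip.camera("top");manip.camera("side")
G=dict(crate_black=(.47,-.02),crate_maroon=(.625,.106),crate_yellow=(.62,-.27),crate_red=(.62,-.1),pallet_wood=(.63,.25),pallet_blue=(.47,.375))
for n,g in G.items():
    d=(.11,.058,0,.048) if n[0]=="c" else (.14,.09,0,.02)
    ms={c:m for c in("top","side") for m in[near(c,n,[*g,d[3]/2])] if m is not None}
    for sel in (["top"],["top","side"]):
        mm={c:ms[c] for c in sel if c in ms}
        if mm: print(n,list(mm),*fit(mm,(*g,(-.3,0.,.3)),*d))
for n in("bottle_amber","bottle_green","steel_cup"):
    for c in("top","side"):
        print(n,c,[(round(d["p"],2),ray(c,d["at"],0)[:2]) for d in manip.place_of(c,n)[:2]])
E
python3 m.py
```

```text
crate_black ['top'] [ 0.4703 -0.0121 -0.2756] 0.05802774429321289Traceback (most recent call last):
  File "m.py", line 10, in <module>
    if mm: print(n,list(mm),*fit(mm,(*g,(-.3,0.,.3)),*d))
                             ~~~^^^^^^^^^^^^^^^^^^^^^^^^
  File "h.py", line 31, in fit
    best=min((minimize(f,[p0[0],p0[1],a],method="Nelder-Mead",options=dict(initial_simplex=[[p0[0],p0[1],a],[p0[0]+.015,p0[1],a],[p0[0],p0[1]+.015,a],[p0[0],p0[1],a+.25]],xatol=2e-4,fatol=1e-4)) for a in p0[2]),key=lambda r:r.fun)
  File "h.py", line 31, in <genexpr>
    best=min((minimize(f,[p0[0],p0[1],a],method="Nelder-Mead",options=dict(initial_simplex=[[p0[0],p0[1],a],[p0[0]+.015,p0[1],a],[p0[0],p0[1]+.015,a],[p0[0],p0[1],a+.25]],xatol=2e-4,fatol=1e-4)) for a in p0[2]),key=lambda r:r.fun)
              ~~~~~~~~^^^^^^^^^^^^^^^^^^^^^^^^^^^^^^^^^^^^^^^^^^^^^^^^^^^^^^^^^^^^^^^^^^^^^^^^^^^^^^^^^^^^^^^^^^^^^^^^^^^^^^^^^^^^^^^^^^^^^^^^^^^^^^^^^^^^^^^^^^^^^^^^^^^^^^^^^^^^^^^^^^^^^^^^^^^^
    res = _minimize_neldermead(fun, x0, args, callback, bounds=bounds,
                               **options)
    fxcc = 
[... 265 characters left out ...]
^^^^^^^^^^^^^^^^^^^^^^^^^^^^^^^^^^^^^^^^^^^^^^^^^^^^^^^^^^^^^^^^^^^^^^^^^^^^^^^
  File "h.py", line 30, in <genexpr>
    def f(p): return sum(1-np.minimum(m,s).sum()/np.maximum(m,s).sum() for c,m in masks.items() for s in[sil(c,p,L,W,z0,z1)])
                                                                                                         ~~~^^^^^^^^^^^^^^^
  File "h.py", line 16, in sil
    q=np.array([proj(cam,X) for X in boxpts(*p,L,W,z0,z1)],np.float32)
                ~~~~^^^^^^^
  File "h.py", line 8, in proj
    P=manip.camera_params(cam);p=np.array(P["mtx"])@(np.array(P["R"])@np.array(X)+np.array(P["t"]));return p[:2]/p[2]
ValueError: time passes only in moves, steps and waits
```

```bash
sed -i 's/^from rig import manip/from rig import manip\nfrom functools import lru_cache\n@lru_cache(None)\ndef CP(c): return manip.camera_params(c)/; s/P=manip.camera_params(cam)/P=CP(cam)/' h.py; python3 m.py
```

```text
crate_black ['top'] [ 0.4718 -0.0129 -0.2776] 0.06307071447372437
crate_black ['top', 'side'] [ 0.4712 -0.0115 -0.291 ] 0.0675366222858429
crate_maroon ['top'] [0.6341 0.1101 0.0349] 0.07805228233337402
crate_maroon ['top', 'side'] [0.6353 0.1108 0.0668] 0.0694216787815094
crate_yellow ['top'] [ 0.6379 -0.2721 -0.1881] 0.05989009141921997
crate_yellow ['top', 'side'] [ 0.638  -0.2704 -0.1807] 0.05734759569168091
crate_red ['top'] [ 0.6244 -0.1035  0.2888] 0.07172614336013794
crate_red ['top', 'side'] [ 0.6253 -0.1022  0.2556] 0.09048372507095337
pallet_wood ['top'] [0.6418 0.2548 0.0887] 0.03620857000350952
pallet_wood ['top', 'side'] [0.6427 0.2559 0.0997] 0.06218942999839783
pallet_blue ['top'] [0.4753 0.3775 0.0557] 0.029356837272644043
pallet_blue ['top', 'side'] [0.4757 0.3779 0.0644] 0.05241617560386658
bottle_amber top [(0.52, array([0.4489, 0.1737]))]
bottle_amber side [(0.63, array([0.4474, 0.1816]))]
bottle_green top [(0.61, array([ 0.4556, -0.1845]))]
bottle_green side [(0.67, array([ 0.4607, -0.1761])), (0.62, array([0.625 , 0.1043]))]
steel_cup top [(0.69, array([ 0.4647, -0.3914]))]
steel_cup side [(0.89, array([ 0.4553, -0.3725]))]
```

```bash
cat >> h.py <<'E'
from scipy.spatial.transform import Rotation as Ro
def go(x,y,z,a,label=""):
    s=manip.get_state();R=Ro.from_rotvec(s["tcp_rot"]).as_matrix()
    d=R.T@(np.array([x,y,z])-s["tcp_pos"])*100
    psi=np.arctan2(R[1,0],R[0,0]);da=(a-psi+np.pi/2)%np.pi-np.pi/2
    print(label,"tx %.2f ty %.2f tz %.2f yaw %.1f"%(*d,-np.degrees(da)),"j6 after %.2f"%(np.arctan2(y,x)+np.pi/2-(psi+da)),"tilt z",R[:,2].round(3),"t",s["clock"])
E
python3 -c "
from h import *
go(.471,-.012,.18,-.285)"
```

```text
tx -45.67 ty -45.92 tz 3.95 yaw 0.6 j6 after -1.31 tilt z [-0. -0. -1.] t 1.75
```

Call:
send_rows(
  motion=[
    {"tx":-45.7,"ty":-45.9,"tz":4,"yaw":0.6,"hand":9.4},
    {"tx":-45.7,"ty":-45.9,"tz":4,"yaw":0.6,"hand":9.4},
    {"tx":-45.7,"ty":-45.9,"tz":4,"yaw":0.6,"hand":9.4},
    {"tx":-45.7,"ty":-45.9,"tz":4,"yaw":0.6,"hand":9.4},
    {"tx":-45.7,"ty":-45.9,"tz":4,"yaw":0.6,"hand":9.4},
    {"tx":-45.7,"ty":-45.9,"tz":4,"yaw":0.6,"hand":9.4},
    {"tx":-45.7,"ty":-45.9,"tz":4,"yaw":0.6,"hand":9.4},
    {"tx":-45.7,"ty":-45.9,"tz":4,"yaw":0.6,"hand":9.4},
    {"tx":-45.7,"ty":-45.9,"tz":4,"yaw":0.6,"hand":9.4},
    {"tx":-45.7,"ty":-45.9,"tz":4,"yaw":0.6,"hand":9.4},
  ],
)

```text
clock: 2.58
tcp_pos: [0.3589, 0.1888, 0.1941]
tcp_rot: [0.444, 3.109, 0.001]
contact_force: [0.0, 0.8, 0.5]
grip_width: 0.0941
gripper_force: 0.0
```

```bash
python3 -c "
from h import *
go(.471,-.012,.18,-.285)"
```

```text
tx -16.38 ty -16.14 tz 1.42 yaw 0.1 j6 after -1.31 tilt z [ 0.001  0.    -1.   ] t 2.5833
```

Call:
send_rows(
  motion=[
    {"tx":-16.4,"ty":-16.1,"tz":1.4,"yaw":0,"hand":9.4},
    {"tx":-16.4,"ty":-16.1,"tz":1.4,"yaw":0,"hand":9.4},
    {"tx":-16.4,"ty":-16.1,"tz":1.4,"yaw":0,"hand":9.4},
    {"tx":-16.4,"ty":-16.1,"tz":1.4,"yaw":0,"hand":9.4},
    {"tx":-16.4,"ty":-16.1,"tz":1.4,"yaw":0,"hand":9.4},
    {"tx":-16.4,"ty":-16.1,"tz":1.4,"yaw":0,"hand":9.4},
    {"tx":-16.4,"ty":-16.1,"tz":1.4,"yaw":0,"hand":9.4},
    {"tx":-16.4,"ty":-16.1,"tz":1.4,"yaw":0,"hand":9.4},
    {"tx":-16.4,"ty":-16.1,"tz":1.4,"yaw":0,"hand":9.4},
    {"tx":-16.4,"ty":-16.1,"tz":1.4,"yaw":0,"hand":9.4},
  ],
)

```text
clock: 3.42
tcp_pos: [0.4698, -0.0087, 0.1797]
tcp_rot: [-0.442, -3.11, -0.001]
contact_force: [-0.3, -0.5, 0.1]
grip_width: 0.094
gripper_force: 0.0
```

```bash
cat > w.py <<'E'
from h import *
import sys
np.set_printoptions(precision=4,suppress=True)
n,x,y,a,z0=sys.argv[1],*map(float,sys.argv[2:6])
h=.048 if n[0]=="c" else .02; L,W=(.11,.058) if n[0]=="c" else (.14,.09)
im=save("wrist","w_%s%s.png"%(n,sys.argv[6] if len(sys.argv)>6 else ""))
m=near("wrist",n,[x,y,z0+h/2])
if m is None: print([d["at"] for d in manip.masks_of("wrist",n)],proj("wrist",[x,y,z0]))
else:
    r=m.any(1).nonzero()[0];c=m.any(0).nonzero()[0];print("bbox",r[[0,-1]],c[[0,-1]])
    p,e=fit({"wrist":m},(x,y,(a-.15,a,a+.15)),L,W,z0,z0+h);print(n,p,e)
    go(p[0],p[1],.028,p[2],"grasp")
E
python3 w.py crate_black .471 -.012 -.285 0
```

```text
bbox [136 268] [238 309]
crate_black [ 0.4682 -0.0122 -0.295 ] 0.019433140754699707
grasp tx 0.08 ty -0.39 tz 15.19 yaw 0.7 j6 after -1.30 tilt z [ 0.  0. -1.] t 3.5167
```

View pics/w_crate_black.png

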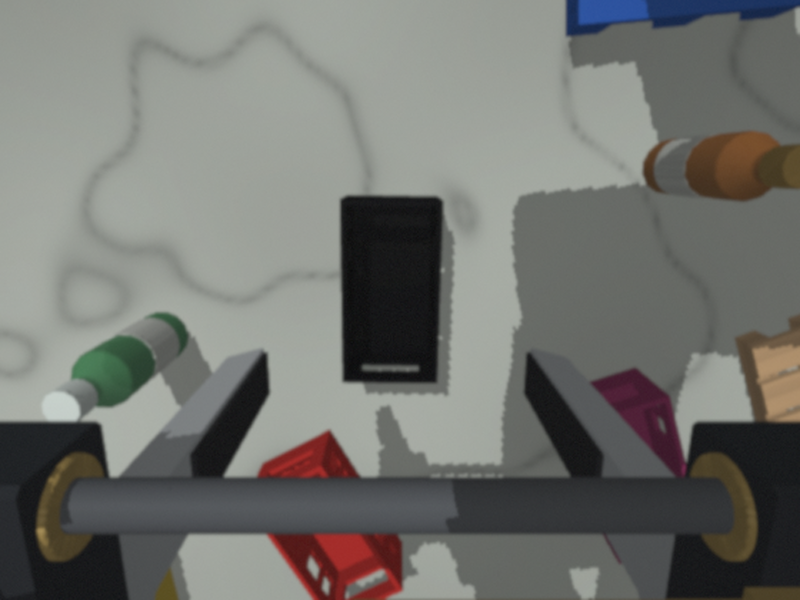

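The wrist view shows the black crate cleanly at (343–442, 197–382), and its fit error is only 2%. I'll grasp it.

Call:
send_rows(
  motion=[
    {"tx":0.1,"ty":-0.4,"tz":3,"yaw":0.7,"hand":9.4},
    {"tx":0.1,"ty":-0.4,"tz":6,"yaw":0.7,"hand":9.4},
    {"tx":0.1,"ty":-0.4,"tz":9,"yaw":0.7,"hand":9.4},
    {"tx":0.1,"ty":-0.4,"tz":12,"yaw":0.7,"hand":9.4},
    {"tx":0.1,"ty":-0.4,"tz":14,"yaw":0.7,"hand":9.4},
    {"tx":0.1,"ty":-0.4,"tz":15.2,"yaw":0.7,"hand":9.4},
    {"tx":0.1,"ty":-0.4,"tz":15.2,"yaw":0.7,"hand":9.4},
    {"tx":0.1,"ty":-0.4,"tz":15.2,"yaw":0.7,"hand":5},
    {"tx":0.1,"ty":-0.4,"tz":15.2,"yaw":0.7,"hand":5},
    {"tx":0.1,"ty":-0.4,"tz":15.2,"yaw":0.7,"hand":5},
  ],
)

```text
clock: 4.35
tcp_pos: [0.4699, -0.0136, 0.0293]
tcp_rot: [0.463, 3.104, -0.0]
contact_force: [-0.3, -0.3, -0.4]
grip_width: 0.0772
gripper_force: 0.0
```

```bash
python3 -c "
from h import *
s=manip.get_state();print(s['grip_width'],s['gripper_force'],s['tcp_pos'])
go(.642,.255,.20,.095)"
```

```text
0.0771766524997665 0.0 [ 0.46987825 -0.01355368  0.02926591]
 tx -8.69 ty 30.71 tz -17.04 yaw -22.4 j6 after -1.29 tilt z [ 0.003 -0.001 -1.   ] t 4.35
```

Call:
send_rows(
  motion=[
    {"tx":0,"ty":0,"tz":0,"yaw":0,"hand":5},
    {"tx":0,"ty":0,"tz":0,"yaw":0,"hand":5},
    {"tx":0,"ty":0,"tz":0,"yaw":0,"hand":5},
    {"tx":0,"ty":0,"tz":0,"yaw":0,"hand":5},
    {"tx":0,"ty":0,"tz":0,"yaw":0,"hand":5},
    {"tx":0,"ty":0,"tz":0,"yaw":0,"hand":5},
    {"tx":0,"ty":0,"tz":-1,"yaw":0,"hand":5},
    {"tx":0,"ty":0,"tz":-3,"yaw":0,"hand":5},
    {"tx":0,"ty":0,"tz":-6,"yaw":0,"hand":5},
    {"tx":0,"ty":0,"tz":-9,"yaw":0,"hand":5},
  ],
)

```text
clock: 5.18
tcp_pos: [0.4667, -0.0134, 0.1178]
tcp_rot: [-0.463, -3.103, 0.0]
contact_force: [-0.3, -1.1, -0.7]
grip_width: 0.0581
gripper_force: 30.0
```

```bash
python3 -c "
from h import *
go(.642,.255,.19,.095)"
```

```text
tx -8.90 ty 30.79 tz -7.28 yaw -22.4 j6 after -1.29 tilt z [-0.004  0.    -1.   ] t 5.1833
```

Call:
send_rows(
  motion=[
    {"tx":-0.5,"ty":1.5,"tz":-3,"yaw":-2,"hand":5},
    {"tx":-1.5,"ty":5,"tz":-6,"yaw":-5,"hand":5},
    {"tx":-8.9,"ty":30.8,"tz":-7.3,"yaw":-22.4,"hand":5},
    {"tx":-8.9,"ty":30.8,"tz":-7.3,"yaw":-22.4,"hand":5},
    {"tx":-8.9,"ty":30.8,"tz":-7.3,"yaw":-22.4,"hand":5},
    {"tx":-8.9,"ty":30.8,"tz":-7.3,"yaw":-22.4,"hand":5},
    {"tx":-8.9,"ty":30.8,"tz":-7.3,"yaw":-22.4,"hand":5},
    {"tx":-8.9,"ty":30.8,"tz":-7.3,"yaw":-22.4,"hand":5},
    {"tx":-8.9,"ty":30.8,"tz":-7.3,"yaw":-22.4,"hand":5},
    {"tx":-8.9,"ty":30.8,"tz":-7.3,"yaw":-22.4,"hand":5},
  ],
)

```text
clock: 6.02
tcp_pos: [0.6448, 0.2593, 0.1902]
tcp_rot: [-0.155, 3.137, 0.002]
contact_force: [-0.1, -0.2, -0.8]
grip_width: 0.0576
gripper_force: 30.0
```

Call:
send_rows(
  motion=[
    {"tx":0,"ty":0,"tz":0,"yaw":0,"hand":5},
    {"tx":0,"ty":0,"tz":0,"yaw":0,"hand":5},
    {"tx":0,"ty":0,"tz":0,"yaw":0,"hand":5},
    {"tx":0,"ty":0,"tz":0,"yaw":0,"hand":5},
    {"tx":0,"ty":0,"tz":0,"yaw":0,"hand":5},
    {"tx":0,"ty":0,"tz":0,"yaw":0,"hand":5},
    {"tx":0,"ty":0,"tz":0,"yaw":0,"hand":5},
    {"tx":0,"ty":0,"tz":0,"yaw":0,"hand":5},
    {"tx":0,"ty":0,"tz":0,"yaw":0,"hand":5},
    {"tx":0,"ty":0,"tz":0,"yaw":0,"hand":5},
  ],
)

```text
clock: 6.85
tcp_pos: [0.6436, 0.2549, 0.1908]
tcp_rot: [-0.148, 3.138, -0.0]
contact_force: [0.0, 1.1, -1.0]
grip_width: 0.0577
gripper_force: 30.0
```

```bash
python3 -c "
from h import *
save('wrist','w_hold.png')
q=[proj('wrist',X)*800/560 for X in boxpts(.642,.255,.09,.14,.09,.02,.02)];print(np.round(q))
go(.6415,.255,.051,.09)"
```

```text
[[325. 169.]
 [325. 169.]
 [469. 169.]
 [469. 169.]
 [331. 378.]
 [331. 378.]
 [462. 378.]
 [462. 378.]]
 tx 0.21 ty 0.02 tz 13.98 yaw 0.3 j6 after 5.00 tilt z [-0. -0. -1.] t 6.9
```

View pics/w_hold.png

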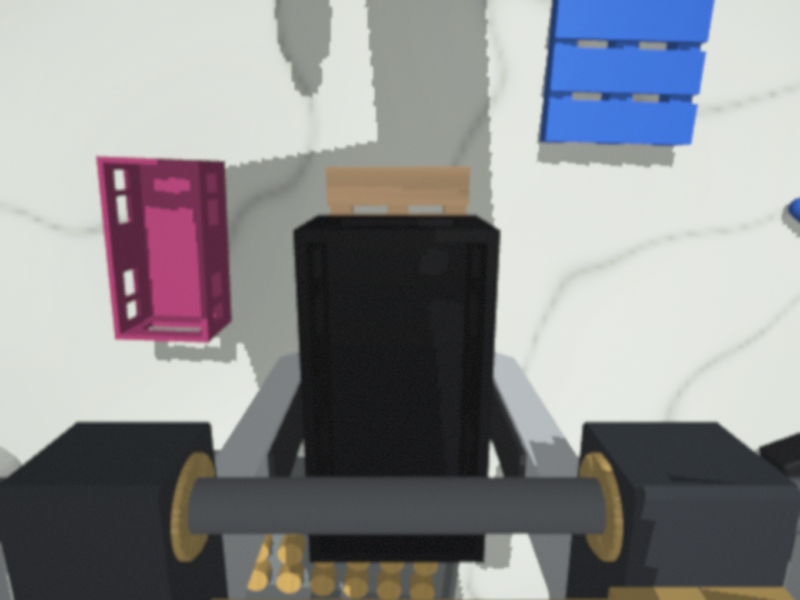

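The pallet's near edge shows at (327–469, 167) against a prediction of (325–469, 169), so its pose is good. Lowering the crate now.

Call:
send_rows(
  motion=[
    {"tx":0.2,"ty":0,"tz":2,"yaw":0.2,"hand":5},
    {"tx":0.2,"ty":0,"tz":5,"yaw":0.2,"hand":5},
    {"tx":0.2,"ty":0,"tz":8,"yaw":0.2,"hand":5},
    {"tx":0.2,"ty":0,"tz":10.5,"yaw":0.2,"hand":5},
    {"tx":0.2,"ty":0,"tz":12.5,"yaw":0.2,"hand":5},
    {"tx":0.2,"ty":0,"tz":13.4,"yaw":0.2,"hand":5},
    {"tx":0.2,"ty":0,"tz":13.8,"yaw":0.2,"hand":5},
    {"tx":0.2,"ty":0,"tz":14.1,"yaw":0.2,"hand":5},
    {"tx":0.2,"ty":0,"tz":14.25,"yaw":0.2,"hand":5},
    {"tx":0.2,"ty":0,"tz":14.25,"yaw":0.2,"hand":5},
  ],
)

```text
clock: 7.73
tcp_pos: [0.6428, 0.2551, 0.0498]
tcp_rot: [-0.143, 3.136, 0.001]
contact_force: [-0.2, -0.0, -1.7]
grip_width: 0.0577
gripper_force: 30.0
```

Not quite in contact, so I'll creep down 1–2 mm, release and rise.

Call:
send_rows(
  motion=[
    {"tx":0,"ty":0,"tz":0.1,"yaw":0,"hand":5},
    {"tx":0,"ty":0,"tz":0.15,"yaw":0,"hand":5},
    {"tx":0,"ty":0,"tz":0.15,"yaw":0,"hand":5},
    {"tx":0,"ty":0,"tz":0.15,"yaw":0,"hand":9},
    {"tx":0,"ty":0,"tz":0.15,"yaw":0,"hand":9},
    {"tx":0,"ty":0,"tz":0.15,"yaw":0,"hand":9},
    {"tx":0,"ty":0,"tz":0.15,"yaw":0,"hand":9},
    {"tx":0,"ty":0,"tz":-1,"yaw":0,"hand":9},
    {"tx":0,"ty":0,"tz":-4,"yaw":0,"hand":9},
    {"tx":0,"ty":0,"tz":-8,"yaw":0,"hand":9},
  ],
)

```text
clock: 8.57
tcp_pos: [0.6383, 0.2539, 0.1249]
tcp_rot: [0.142, -3.129, 0.003]
contact_force: [0.7, 0.2, -1.0]
grip_width: 0.0902
gripper_force: 0.0
```

```bash
python3 w.py crate_black .642 .255 .09 .02 b;python3 -c "
from h import *
go(.635,.110,.18,.05)"
```

```text
bbox [148 318] [232 326]
crate_black [0.6521 0.2569 0.078 ] 0.11374610662460327
grasp tx -0.33 ty -0.02 tz 11.00 yaw 0.7 j6 after 5.01 tilt z [ 0.015  0.004 -1.   ] t 8.6667
 tx 2.47 ty -14.45 tz -4.28 yaw 2.4 j6 after 4.83 tilt z [ 0.015  0.004 -1.   ] t 8.6667
```

Call:
send_rows(
  motion=[
    {"tx":1,"ty":-4,"tz":-4.3,"yaw":2.4,"hand":9.4},
    {"tx":0.6,"ty":-8,"tz":-5.5,"yaw":2.4,"hand":9.4},
    {"tx":0.6,"ty":-12,"tz":-5.5,"yaw":2.4,"hand":9.4},
    {"tx":0.6,"ty":-14.5,"tz":-5.5,"yaw":2.4,"hand":9.4},
    {"tx":0.6,"ty":-14.5,"tz":-5.5,"yaw":2.4,"hand":9.4},
    {"tx":0.6,"ty":-14.5,"tz":-5.5,"yaw":2.4,"hand":9.4},
    {"tx":0.6,"ty":-14.5,"tz":-5.5,"yaw":2.4,"hand":9.4},
    {"tx":0.6,"ty":-14.5,"tz":-5.5,"yaw":2.4,"hand":9.4},
    {"tx":0.6,"ty":-14.5,"tz":-5.5,"yaw":2.4,"hand":9.4},
    {"tx":0.6,"ty":-14.5,"tz":-5.5,"yaw":2.4,"hand":9.4},
  ],
)

```text
clock: 9.5
tcp_pos: [0.6484, 0.1113, 0.1829]
tcp_rot: [0.08, -3.14, -0.0]
contact_force: [0.9, 0.8, 0.4]
grip_width: 0.0941
gripper_force: 0.0
```

```bash
python3 w.py crate_maroon .635 .110 .05 0; python3 w.py crate_black .642 .255 .09 .02 c
```

```text
bbox [120 250] [240 311]
crate_maroon [0.6334 0.1088 0.06  ] 0.015546917915344238
grasp tx 1.52 ty -0.14 tz 15.50 yaw -0.5 j6 after 4.82 tilt z [-0. -0. -1.] t 9.6
bbox [135 278] [400 504]
crate_black [0.641  0.2551 0.0942] 0.03546077013015747
grasp tx 0.04 ty 14.48 tz 15.51 yaw -2.5 j6 after 5.00 tilt z [-0. -0. -1.] t 9.7
```

View pics/w_crate_maroon.png

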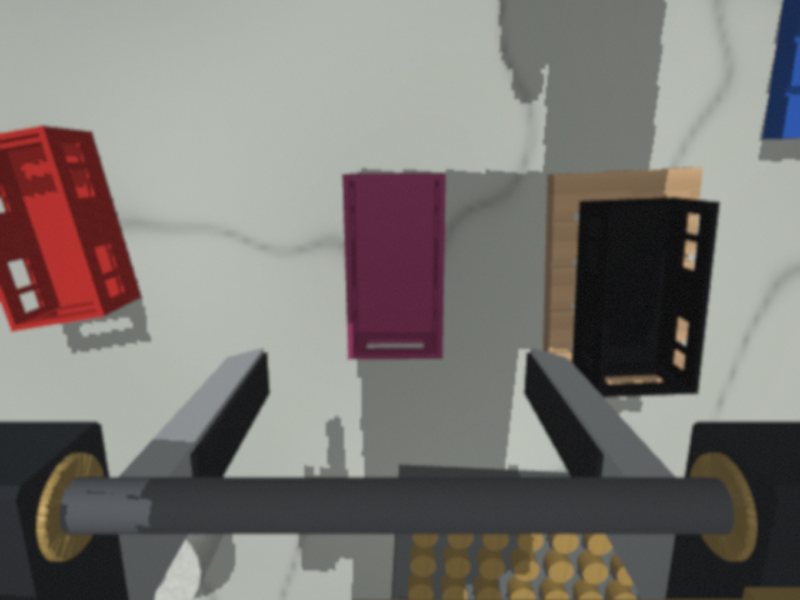

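The maroon fit is good and black sits at (.641,.255). The walls are solid at mid-side between the windows. Grasping maroon.

Call:
send_rows(
  motion=[
    {"tx":1.5,"ty":-0.15,"tz":3,"yaw":-0.5,"hand":9.4},
    {"tx":1.5,"ty":-0.15,"tz":6,"yaw":-0.5,"hand":9.4},
    {"tx":1.5,"ty":-0.15,"tz":9,"yaw":-0.5,"hand":9.4},
    {"tx":1.5,"ty":-0.15,"tz":12,"yaw":-0.5,"hand":9.4},
    {"tx":1.5,"ty":-0.15,"tz":14.4,"yaw":-0.5,"hand":9.4},
    {"tx":1.5,"ty":-0.15,"tz":15.5,"yaw":-0.5,"hand":9.4},
    {"tx":1.5,"ty":-0.15,"tz":15.5,"yaw":-0.5,"hand":7},
    {"tx":1.5,"ty":-0.15,"tz":15.5,"yaw":-0.5,"hand":5},
    {"tx":1.5,"ty":-0.15,"tz":15.5,"yaw":-0.5,"hand":5},
    {"tx":1.5,"ty":-0.15,"tz":15.5,"yaw":-0.5,"hand":5},
  ],
)

```text
clock: 10.53
tcp_pos: [0.636, 0.1077, 0.0308]
tcp_rot: [-0.091, 3.136, 0.0]
contact_force: [0.0, -0.1, 0.6]
grip_width: 0.0708
gripper_force: 0.0
```

Call:
send_rows(
  motion=[
    {"tx":0,"ty":0,"tz":0,"yaw":0,"hand":5},
    {"tx":0,"ty":0,"tz":0,"yaw":0,"hand":5},
    {"tx":0,"ty":0,"tz":0,"yaw":0,"hand":5},
    {"tx":0,"ty":0,"tz":0,"yaw":0,"hand":5},
    {"tx":0,"ty":0,"tz":-1,"yaw":0,"hand":5},
    {"tx":0,"ty":0,"tz":-3,"yaw":0,"hand":5},
    {"tx":0,"ty":0,"tz":-6,"yaw":0,"hand":5},
    {"tx":0,"ty":0,"tz":-9,"yaw":0,"hand":5},
    {"tx":0,"ty":0,"tz":-12,"yaw":0,"hand":5},
    {"tx":0,"ty":0,"tz":-12,"yaw":0,"hand":5},
  ],
)

```text
clock: 11.37
tcp_pos: [0.6384, 0.1077, 0.1563]
tcp_rot: [-0.091, 3.127, -0.0]
contact_force: [1.0, -0.3, 1.0]
grip_width: 0.058
gripper_force: 30.0
```

```bash
python3 -c "
from h import *
go(.641,.2551,.14,.094)"
```

```text
tx -1.09 ty 14.70 tz 1.64 yaw -2.1 j6 after 5.00 tilt z [ 0.013  0.    -1.   ] t 11.3667
```

Call:
send_rows(
  motion=[
    {"tx":-0.5,"ty":2,"tz":0,"yaw":-1,"hand":5},
    {"tx":-0.8,"ty":5,"tz":0,"yaw":-2.1,"hand":5},
    {"tx":-0.8,"ty":8,"tz":0,"yaw":-2.1,"hand":5},
    {"tx":-0.8,"ty":11,"tz":0,"yaw":-2.1,"hand":5},
    {"tx":-0.8,"ty":13.5,"tz":0,"yaw":-2.1,"hand":5},
    {"tx":-0.8,"ty":14.7,"tz":0,"yaw":-2.1,"hand":5},
    {"tx":-0.8,"ty":14.7,"tz":0,"yaw":-2.1,"hand":5},
    {"tx":-0.8,"ty":14.7,"tz":0,"yaw":-2.1,"hand":5},
    {"tx":-0.8,"ty":14.7,"tz":0,"yaw":-2.1,"hand":5},
    {"tx":-0.8,"ty":14.7,"tz":0,"yaw":-2.1,"hand":5},
  ],
)

```text
clock: 12.2
tcp_pos: [0.6336, 0.253, 0.148]
tcp_rot: [0.145, -3.138, 0.001]
contact_force: [-0.3, 0.4, -0.2]
grip_width: 0.0576
gripper_force: 30.0
```

```bash
python3 -c "
from h import *
go(.641,.2551,.096,.094)
manip.camera('wrist');go(.641,.2551,.096,.094);
manip.camera('wrist');go(.641,.2551,.096,.094)"
```

```text
tx -0.76 ty 0.15 tz 5.20 yaw -0.1 j6 after 5.00 tilt z [-0.    -0.001 -1.   ] t 12.2
 tx -0.75 ty 0.14 tz 5.22 yaw -0.1 j6 after 5.00 tilt z [-0.    -0.001 -1.   ] t 12.25
 tx -0.74 ty 0.12 tz 5.23 yaw -0.1 j6 after 5.00 tilt z [-0. -0. -1.] t 12.3
```

Call:
send_rows(
  motion=[
    {"tx":-0.7,"ty":0.1,"tz":0.5,"yaw":0,"hand":5},
    {"tx":-0.7,"ty":0.1,"tz":1.5,"yaw":0,"hand":5},
    {"tx":-0.7,"ty":0.1,"tz":2.5,"yaw":0,"hand":5},
    {"tx":-0.7,"ty":0.1,"tz":3.5,"yaw":0,"hand":5},
    {"tx":-0.7,"ty":0.1,"tz":4.2,"yaw":0,"hand":5},
    {"tx":-0.7,"ty":0.1,"tz":4.7,"yaw":0,"hand":5},
    {"tx":-0.7,"ty":0.1,"tz":5,"yaw":0,"hand":5},
    {"tx":-0.7,"ty":0.1,"tz":5.1,"yaw":0,"hand":5},
    {"tx":-0.7,"ty":0.1,"tz":5.2,"yaw":0,"hand":5},
    {"tx":-0.7,"ty":0.1,"tz":5.2,"yaw":0,"hand":5},
  ],
)

```text
clock: 13.13
tcp_pos: [0.6397, 0.2565, 0.098]
tcp_rot: [0.149, -3.137, 0.001]
contact_force: [-4.4, -1.5, 6.0]
grip_width: 0.0578
gripper_force: 30.0
```

Call:
send_rows(
  motion=[
    {"tx":0,"ty":0,"tz":0,"yaw":0,"hand":5},
    {"tx":0,"ty":0,"tz":0,"yaw":0,"hand":9},
    {"tx":0,"ty":0,"tz":0,"yaw":0,"hand":9},
    {"tx":0,"ty":0,"tz":0,"yaw":0,"hand":9},
    {"tx":0,"ty":0,"tz":0,"yaw":0,"hand":9},
    {"tx":0,"ty":0,"tz":0,"yaw":0,"hand":9},
    {"tx":0,"ty":0,"tz":-1,"yaw":0,"hand":9},
    {"tx":0,"ty":0,"tz":-4,"yaw":0,"hand":9},
    {"tx":0,"ty":0,"tz":-8,"yaw":0,"hand":9},
    {"tx":0,"ty":0,"tz":-12,"yaw":0,"hand":9},
  ],
)

```text
clock: 13.97
tcp_pos: [0.6392, 0.2562, 0.2166]
tcp_rot: [0.148, -3.135, 0.001]
contact_force: [1.2, 0.7, 0.6]
grip_width: 0.0903
gripper_force: 0.0
```

```bash
python3 -c "
from h import *
go(.448,.178,.22,.094)"
```

```text
tx 19.78 ty -5.98 tz -0.28 yaw 0.0 j6 after 5.00 tilt z [-0.003 -0.001 -1.   ] t 13.9667
```

Call:
send_rows(
  motion=[
    {"tx":3,"ty":-1,"tz":0,"yaw":0,"hand":8},
    {"tx":7,"ty":-2.1,"tz":0,"yaw":0,"hand":8},
    {"tx":11,"ty":-3.3,"tz":0,"yaw":0,"hand":8},
    {"tx":15,"ty":-4.5,"tz":0,"yaw":0,"hand":8},
    {"tx":18,"ty":-5.5,"tz":0,"yaw":0,"hand":8},
    {"tx":19.8,"ty":-6,"tz":0,"yaw":0,"hand":8},
    {"tx":19.8,"ty":-6,"tz":0,"yaw":0,"hand":8},
    {"tx":19.8,"ty":-6,"tz":0,"yaw":0,"hand":8},
    {"tx":19.8,"ty":-6,"tz":0,"yaw":0,"hand":8},
    {"tx":19.8,"ty":-6,"tz":0,"yaw":0,"hand":8},
  ],
)

```text
clock: 14.8
tcp_pos: [0.4503, 0.1784, 0.2168]
tcp_rot: [-0.148, 3.137, 0.0]
contact_force: [0.2, 0.0, 0.0]
grip_width: 0.0797
gripper_force: 0.0
```

```bash
cat > b.py <<'E'
from h import *
import sys
np.set_printoptions(precision=4,suppress=True)
manip.camera("wrist") if 0 else save("wrist","amber.png")
for d in manip.place_of("wrist","bottle_amber")[:2]: print("origin",d["p"],ray("wrist",d["at"],0)[:2])
for d in manip.masks_of("wrist","bottle_amber")[:1]:
    m=d["region"].astype(np.float32)
    def s(p):
        o=np.zeros((420,560),np.uint8);t=np.linspace(0,2*np.pi,25)
        for zs in ([(0,17),(.08,17)],[(.08,17),(.094,7.5)],[(.094,9.5),(.116,9.5)]):
            q=np.array([proj("wrist",[p[0]+r/1e3*np.cos(a),p[1]+r/1e3*np.sin(a),z]) for z,r in zs for a in t],np.float32)
            cv2.fillPoly(o,[np.round(cv2.convexHull(q)*16).astype(np.int32)],1,shift=4)
        return o
    f=lambda p:1-np.minimum(m,s(p)).sum()/np.maximum(m,s(p)).sum()
    r=minimize(f,[.448,.178],method="Nelder-Mead",options=dict(initial_simplex=[[.448,.178],[.46,.178],[.448,.19]],xatol=2e-4,fatol=1e-4))
    print(r.x,r.fun);go(*r.x,.063,.094)
E
python3 b.py
```

```text
origin 0.83 [0.448  0.1776]
[0.446  0.1777] 0.03278690576553345
 tx 0.36 ty -0.03 tz 15.32 yaw 0.0 j6 after 5.00 tilt z [-0.  0. -1.] t 14.95
```

View pics/amber.png

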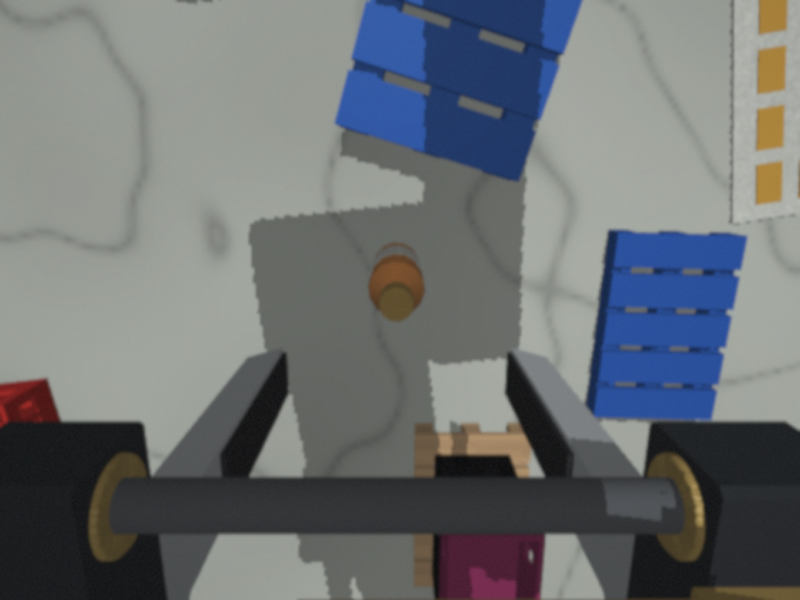

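The amber bottle stands at (397, 280), between the fingers. Its fit is (.446,.178).

Call:
send_rows(
  motion=[
    {"tx":0.3,"ty":0,"tz":2,"yaw":0,"hand":7},
    {"tx":0.3,"ty":0,"tz":4.5,"yaw":0,"hand":6.4},
    {"tx":0.3,"ty":0,"tz":7,"yaw":0,"hand":6.4},
    {"tx":0.3,"ty":0,"tz":9.5,"yaw":0,"hand":6.4},
    {"tx":0.3,"ty":0,"tz":12,"yaw":0,"hand":6.4},
    {"tx":0.3,"ty":0,"tz":14,"yaw":0,"hand":6.4},
    {"tx":0.3,"ty":0,"tz":15,"yaw":0,"hand":6.4},
    {"tx":0.3,"ty":0,"tz":15.3,"yaw":0,"hand":6.4},
    {"tx":0.3,"ty":0,"tz":15.3,"yaw":0,"hand":6.4},
    {"tx":0.3,"ty":0,"tz":15.3,"yaw":0,"hand":5},
  ],
)

```text
clock: 15.78
tcp_pos: [0.4469, 0.1781, 0.0642]
tcp_rot: [-0.148, 3.136, 0.0]
contact_force: [0.5, 0.8, -0.2]
grip_width: 0.0599
gripper_force: 0.0
```

Call:
send_rows(
  motion=[
    {"tx":0,"ty":0,"tz":0,"yaw":0,"hand":2.5},
    {"tx":0,"ty":0,"tz":0,"yaw":0,"hand":2.5},
    {"tx":0,"ty":0,"tz":0,"yaw":0,"hand":2.5},
    {"tx":0,"ty":0,"tz":0,"yaw":0,"hand":2.5},
    {"tx":0,"ty":0,"tz":0,"yaw":0,"hand":2.5},
    {"tx":0,"ty":0,"tz":0,"yaw":0,"hand":2.5},
    {"tx":0,"ty":0,"tz":0,"yaw":0,"hand":2.5},
    {"tx":0,"ty":0,"tz":0,"yaw":0,"hand":2.5},
    {"tx":0,"ty":0,"tz":0,"yaw":0,"hand":2.5},
    {"tx":0,"ty":0,"tz":0,"yaw":0,"hand":2.5},
  ],
)

```text
clock: 16.62
tcp_pos: [0.4464, 0.1779, 0.064]
tcp_rot: [-0.148, 3.137, 0.0]
contact_force: [-1.3, -0.5, 6.3]
grip_width: 0.0332
gripper_force: 30.0
```

```bash
python3 -c "
from h import *
go(.641,.2555,.22,.094)"
```

```text
tx -20.12 ty 5.89 tz -15.57 yaw 0.0 j6 after 5.00 tilt z [ 0.001  0.    -1.   ] t 16.6167
```

Call:
send_rows(
  motion=[
    {"tx":0,"ty":0,"tz":-1,"yaw":0,"hand":2.5},
    {"tx":0,"ty":0,"tz":-3,"yaw":0,"hand":2.5},
    {"tx":0,"ty":0,"tz":-6,"yaw":0,"hand":2.5},
    {"tx":0,"ty":0,"tz":-9,"yaw":0,"hand":2.5},
    {"tx":0,"ty":0,"tz":-12,"yaw":0,"hand":2.5},
    {"tx":-1,"ty":0.3,"tz":-14.5,"yaw":0,"hand":2.5},
    {"tx":-3,"ty":1,"tz":-15.5,"yaw":0,"hand":2.5},
    {"tx":-6,"ty":1.8,"tz":-15.5,"yaw":0,"hand":2.5},
    {"tx":-9,"ty":2.7,"tz":-15.5,"yaw":0,"hand":2.5},
    {"tx":-12,"ty":3.5,"tz":-15.5,"yaw":0,"hand":2.5},
  ],
)

```text
clock: 17.45
tcp_pos: [0.5626, 0.2245, 0.2186]
tcp_rot: [0.149, -3.138, -0.0]
contact_force: [0.1, -0.3, -1.4]
grip_width: 0.0334
gripper_force: 30.0
```

Call:
send_rows(
  motion=[
    {"tx":-3,"ty":1,"tz":0,"yaw":0,"hand":2.5},
    {"tx":-5.5,"ty":1.7,"tz":0,"yaw":0,"hand":2.5},
    {"tx":-7.5,"ty":2.2,"tz":0,"yaw":0,"hand":2.5},
    {"tx":-8.1,"ty":2.4,"tz":0,"yaw":0,"hand":2.5},
    {"tx":-8.1,"ty":2.4,"tz":0,"yaw":0,"hand":2.5},
    {"tx":-8.1,"ty":2.4,"tz":0,"yaw":0,"hand":2.5},
    {"tx":-8.1,"ty":2.4,"tz":0,"yaw":0,"hand":2.5},
    {"tx":-8.1,"ty":2.4,"tz":0,"yaw":0,"hand":2.5},
    {"tx":-8.1,"ty":2.4,"tz":0,"yaw":0,"hand":2.5},
    {"tx":-8.1,"ty":2.4,"tz":0,"yaw":0,"hand":2.5},
  ],
)

```text
clock: 18.28
tcp_pos: [0.6398, 0.2553, 0.2188]
tcp_rot: [-0.148, 3.138, 0.0]
contact_force: [0.5, 0.2, -1.4]
grip_width: 0.0335
gripper_force: 30.0
```

```bash
python3 -c "
from h import *
save('wrist','w_bot.png')
for c in ('top',):
  manip.camera(c); m=near(c,'crate_maroon',[.641,.2555,.1])
  if m is not None: print(fit({c:m},(.641,.2555,(0.,.1,.2)),.11,.058,.068,.116))
go(.641,.2555,.136,.094)"
```

```text
tx -0.08 ty 0.00 tz 8.26 yaw 0.0 j6 after 5.00 tilt z [ 0.  0. -1.] t 18.4333
```

View pics/w_bot.png

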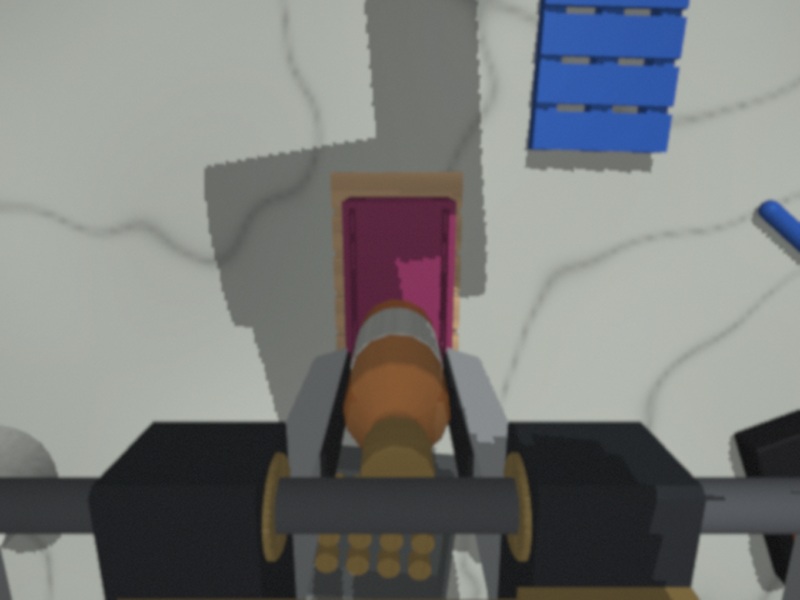

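Maroon (343–456, top edge at row 197) sits squarely over the pallet, and the bottle is upright above it. Lowering.

Call:
send_rows(
  motion=[
    {"tx":0,"ty":0,"tz":1,"yaw":0,"hand":2.5},
    {"tx":0,"ty":0,"tz":2.5,"yaw":0,"hand":2.5},
    {"tx":0,"ty":0,"tz":4,"yaw":0,"hand":2.5},
    {"tx":0,"ty":0,"tz":5.5,"yaw":0,"hand":2.5},
    {"tx":0,"ty":0,"tz":6.7,"yaw":0,"hand":2.5},
    {"tx":0,"ty":0,"tz":7.5,"yaw":0,"hand":2.5},
    {"tx":0,"ty":0,"tz":7.9,"yaw":0,"hand":2.5},
    {"tx":0,"ty":0,"tz":8.1,"yaw":0,"hand":2.5},
    {"tx":0,"ty":0,"tz":8.2,"yaw":0,"hand":2.5},
    {"tx":0,"ty":0,"tz":8.2,"yaw":0,"hand":2.5},
  ],
)

```text
clock: 19.27
tcp_pos: [0.6409, 0.2556, 0.137]
tcp_rot: [-0.148, 3.137, 0.0]
contact_force: [-0.6, -0.1, -0.9]
grip_width: 0.033
gripper_force: 30.0
```

Call:
send_rows(
  motion=[
    {"tx":0,"ty":0,"tz":0.1,"yaw":0,"hand":2.5},
    {"tx":0,"ty":0,"tz":0.15,"yaw":0,"hand":2.5},
    {"tx":0,"ty":0,"tz":0.15,"yaw":0,"hand":2.5},
    {"tx":0,"ty":0,"tz":0.15,"yaw":0,"hand":2.5},
    {"tx":0,"ty":0,"tz":0.15,"yaw":0,"hand":4},
    {"tx":0,"ty":0,"tz":0.15,"yaw":0,"hand":5.5},
    {"tx":0,"ty":0,"tz":0.15,"yaw":0,"hand":6},
    {"tx":0,"ty":0,"tz":0.15,"yaw":0,"hand":6},
    {"tx":0,"ty":0,"tz":0.15,"yaw":0,"hand":6},
    {"tx":0,"ty":0,"tz":0.15,"yaw":0,"hand":6},
  ],
)

```text
clock: 20.1
tcp_pos: [0.6402, 0.2555, 0.1346]
tcp_rot: [0.148, -3.138, 0.0]
contact_force: [0.2, -0.4, -0.0]
grip_width: 0.0599
gripper_force: 0.0
```

Call:
send_rows(
  motion=[
    {"tx":0,"ty":0,"tz":-0.5,"yaw":0,"hand":6},
    {"tx":0,"ty":0,"tz":-2,"yaw":0,"hand":6},
    {"tx":0,"ty":0,"tz":-4,"yaw":0,"hand":6},
    {"tx":0,"ty":0,"tz":-6,"yaw":0,"hand":6},
    {"tx":0,"ty":0,"tz":-8,"yaw":0,"hand":6},
    {"tx":0,"ty":0,"tz":-10,"yaw":0,"hand":6},
    {"tx":0,"ty":0,"tz":-11,"yaw":0,"hand":6},
    {"tx":0,"ty":0,"tz":-12,"yaw":0,"hand":6},
    {"tx":0,"ty":0,"tz":-12,"yaw":0,"hand":6},
    {"tx":0,"ty":0,"tz":-12,"yaw":0,"hand":9.4},
  ],
)

```text
clock: 20.93
tcp_pos: [0.6403, 0.2555, 0.2547]
tcp_rot: [-0.148, 3.138, 0.0]
contact_force: [-0.0, 0.1, -0.1]
grip_width: 0.0636
gripper_force: 0.0
```

```bash
python3 -c "
from h import *
go(.638,-.271,.24,-.182)"
```

```text
tx 5.20 ty -52.39 tz 1.47 yaw 15.8 j6 after 4.49 tilt z [ 0.  0. -1.] t 20.9333
```

Call:
send_rows(
  motion=[
    {"tx":0.3,"ty":-2.5,"tz":0,"yaw":1,"hand":9.4},
    {"tx":5.2,"ty":-52.4,"tz":1.5,"yaw":15.8,"hand":9.4},
    {"tx":5.2,"ty":-52.4,"tz":1.5,"yaw":15.8,"hand":9.4},
    {"tx":5.2,"ty":-52.4,"tz":1.5,"yaw":15.8,"hand":9.4},
    {"tx":5.2,"ty":-52.4,"tz":1.5,"yaw":15.8,"hand":9.4},
    {"tx":5.2,"ty":-52.4,"tz":1.5,"yaw":15.8,"hand":9.4},
    {"tx":5.2,"ty":-52.4,"tz":1.5,"yaw":15.8,"hand":9.4},
    {"tx":5.2,"ty":-52.4,"tz":1.5,"yaw":15.8,"hand":9.4},
    {"tx":5.2,"ty":-52.4,"tz":1.5,"yaw":15.8,"hand":9.4},
    {"tx":5.2,"ty":-52.4,"tz":1.5,"yaw":15.8,"hand":9.4},
  ],
)

```text
clock: 21.77
tcp_pos: [0.6371, -0.1461, 0.2413]
tcp_rot: [-0.284, -3.125, -0.002]
contact_force: [0.5, -0.4, 0.1]
grip_width: 0.0941
gripper_force: 0.0
```

```bash
python3 -c "
from h import *
go(.638,-.271,.185,-.182)"
```

```text
tx -2.36 ty -12.27 tz 5.61 yaw 0.0 j6 after -1.79 tilt z [-0.003  0.001 -1.   ] t 21.7667
```

Call:
send_rows(
  motion=[
    {"tx":-1,"ty":-4,"tz":1.5,"yaw":0,"hand":9.4},
    {"tx":-1.8,"ty":-8,"tz":3,"yaw":0,"hand":9.4},
    {"tx":-2.4,"ty":-11,"tz":4.5,"yaw":0,"hand":9.4},
    {"tx":-2.4,"ty":-12.3,"tz":5.6,"yaw":0,"hand":9.4},
    {"tx":-2.4,"ty":-12.3,"tz":5.6,"yaw":0,"hand":9.4},
    {"tx":-2.4,"ty":-12.3,"tz":5.6,"yaw":0,"hand":9.4},
    {"tx":-2.4,"ty":-12.3,"tz":5.6,"yaw":0,"hand":9.4},
    {"tx":-2.4,"ty":-12.3,"tz":5.6,"yaw":0,"hand":9.4},
    {"tx":-2.4,"ty":-12.3,"tz":5.6,"yaw":0,"hand":9.4},
    {"tx":-2.4,"ty":-12.3,"tz":5.6,"yaw":0,"hand":9.4},
  ],
)

```text
clock: 22.6
tcp_pos: [0.6408, -0.2684, 0.189]
tcp_rot: [0.281, 3.127, -0.001]
contact_force: [0.7, -0.2, 0.5]
grip_width: 0.094
gripper_force: 0.0
```

```bash
python3 w.py crate_yellow .638 -.271 -.182 0; python3 -c "
from h import *
save('side','side1.png');save('top','top1.png')"
```

```text
bbox [130 258] [237 307]
crate_yellow [ 0.634  -0.2723 -0.1822] 0.01358872652053833
grasp tx 0.60 ty -0.44 tz 16.05 yaw 0.1 j6 after -1.79 tilt z [ 0.001 -0.001 -1.   ] t 22.7
```

View pics/w_crate_yellow.png

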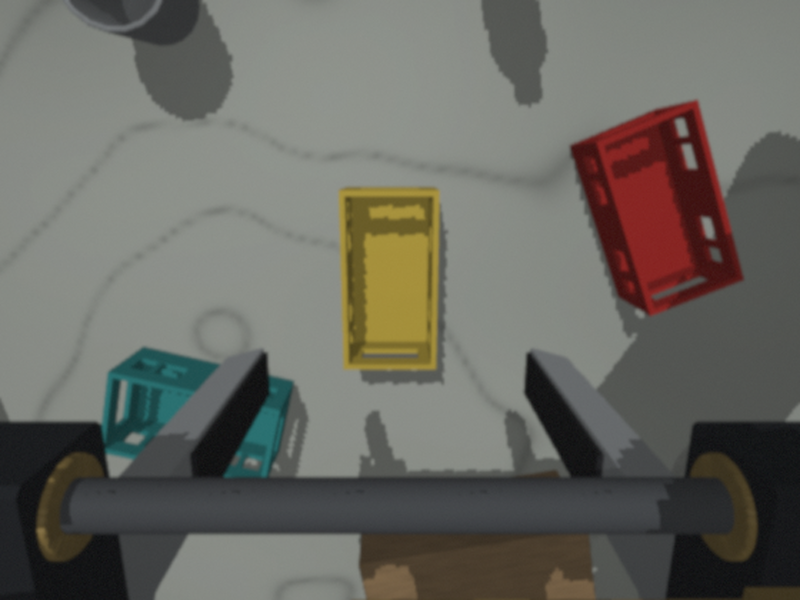

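View pics/side1.png

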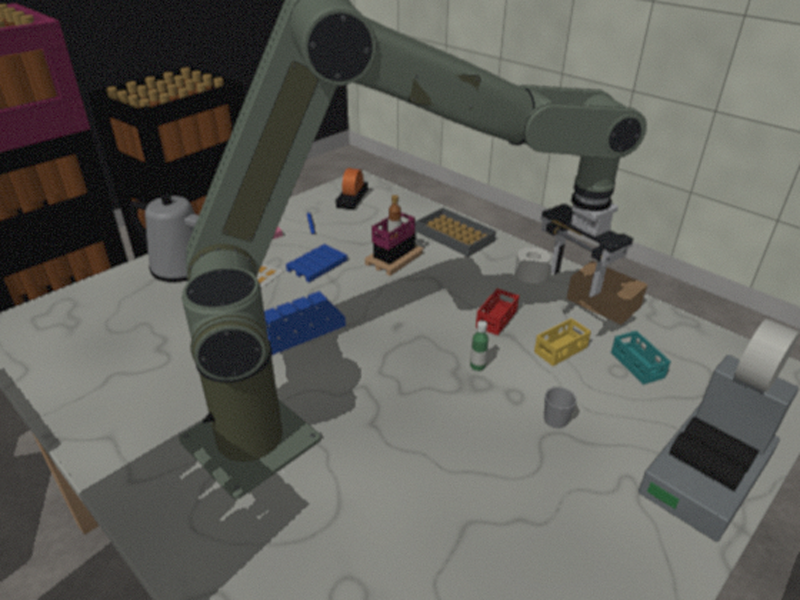

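The wood stack looks right in the side view (395,235), with the bottle upright. Yellow is clean at (342–438, 188–370). Grasping it.

Call:
send_rows(
  motion=[
    {"tx":0.6,"ty":-0.4,"tz":3,"yaw":0,"hand":9.4},
    {"tx":0.6,"ty":-0.4,"tz":6,"yaw":0,"hand":9.4},
    {"tx":0.6,"ty":-0.4,"tz":9,"yaw":0,"hand":9.4},
    {"tx":0.6,"ty":-0.4,"tz":12,"yaw":0,"hand":9.4},
    {"tx":0.6,"ty":-0.4,"tz":14.8,"yaw":0,"hand":9.4},
    {"tx":0.6,"ty":-0.4,"tz":16,"yaw":0,"hand":9.4},
    {"tx":0.6,"ty":-0.4,"tz":16,"yaw":0,"hand":7},
    {"tx":0.6,"ty":-0.4,"tz":16,"yaw":0,"hand":5},
    {"tx":0.6,"ty":-0.4,"tz":16,"yaw":0,"hand":5},
    {"tx":0.6,"ty":-0.4,"tz":16,"yaw":0,"hand":5},
  ],
)

```text
clock: 23.63
tcp_pos: [0.6353, -0.2738, 0.0306]
tcp_rot: [0.284, 3.124, -0.003]
contact_force: [-0.6, -0.9, -0.2]
grip_width: 0.071
gripper_force: 0.0
```

Call:
send_rows(
  motion=[
    {"tx":0,"ty":0,"tz":0,"yaw":0,"hand":5},
    {"tx":0,"ty":0,"tz":0,"yaw":0,"hand":5},
    {"tx":0,"ty":0,"tz":0,"yaw":0,"hand":5},
    {"tx":0,"ty":0,"tz":0,"yaw":0,"hand":5},
    {"tx":0,"ty":0,"tz":0,"yaw":0,"hand":5},
    {"tx":0,"ty":0,"tz":-1,"yaw":0,"hand":5},
    {"tx":0,"ty":0,"tz":-4,"yaw":0,"hand":5},
    {"tx":0,"ty":0,"tz":-8,"yaw":0,"hand":5},
    {"tx":0,"ty":0,"tz":-12,"yaw":0,"hand":5},
    {"tx":0,"ty":0,"tz":-15,"yaw":0,"hand":5},
  ],
)

```text
clock: 24.47
tcp_pos: [0.6337, -0.2731, 0.1812]
tcp_rot: [0.284, 3.126, -0.002]
contact_force: [0.7, -1.2, 0.8]
grip_width: 0.0574
gripper_force: 30.0
```

```bash
python3 -c "
from h import *
im=manip.camera('top')
m=near('top','pallet_blue',[.4755,.3777,.02]);print(fit({'top':m},(.475,.378,(-.1,.06,.2)),.14,.09,0,.02))
go(.4755,.3777,.18,.06)"
```

```text
(array([0.47523016, 0.37742236, 0.04624678]), np.float64(0.04324990510940552))
 tx 27.66 ty 61.29 tz -0.04 yaw -13.8 j6 after -0.96 tilt z [ 0.012 -0.008 -1.   ] t 24.5667
```

Call:
send_rows(
  motion=[
    {"tx":0.8,"ty":1.8,"tz":0,"yaw":-1,"hand":5},
    {"tx":2,"ty":4.5,"tz":0,"yaw":-2,"hand":5},
    {"tx":27.7,"ty":61.3,"tz":0,"yaw":-13.8,"hand":5},
    {"tx":27.7,"ty":61.3,"tz":0,"yaw":-13.8,"hand":5},
    {"tx":27.7,"ty":61.3,"tz":0,"yaw":-13.8,"hand":5},
    {"tx":27.7,"ty":61.3,"tz":0,"yaw":-13.8,"hand":5},
    {"tx":27.7,"ty":61.3,"tz":0,"yaw":-13.8,"hand":5},
    {"tx":27.7,"ty":61.3,"tz":0,"yaw":-13.8,"hand":5},
    {"tx":27.7,"ty":61.3,"tz":0,"yaw":-13.8,"hand":5},
    {"tx":27.7,"ty":61.3,"tz":0,"yaw":-13.8,"hand":5},
  ],
)

```text
clock: 25.4
tcp_pos: [0.5392, 0.1003, 0.1763]
tcp_rot: [0.093, -3.138, 0.0]
contact_force: [1.0, -0.2, -0.8]
grip_width: 0.0579
gripper_force: 30.0
```

```bash
python3 -c "
from h import *
go(.4755,.3777,.18,.06)"
```

```text
tx 4.72 ty 28.07 tz -0.36 yaw -0.0 j6 after 5.32 tilt z [-0.003 -0.    -1.   ] t 25.4
```

Call:
send_rows(
  motion=[
    {"tx":0.7,"ty":4,"tz":0,"yaw":0,"hand":5},
    {"tx":1.4,"ty":8,"tz":0,"yaw":0,"hand":5},
    {"tx":2.1,"ty":12,"tz":0,"yaw":0,"hand":5},
    {"tx":2.8,"ty":16,"tz":0,"yaw":0,"hand":5},
    {"tx":3.5,"ty":20,"tz":0,"yaw":0,"hand":5},
    {"tx":4.1,"ty":24,"tz":0,"yaw":0,"hand":5},
    {"tx":4.5,"ty":27,"tz":0,"yaw":0,"hand":5},
    {"tx":4.7,"ty":28.1,"tz":0,"yaw":0,"hand":5},
    {"tx":4.7,"ty":28.1,"tz":0,"yaw":0,"hand":5},
    {"tx":4.7,"ty":28.1,"tz":0,"yaw":0,"hand":5},
  ],
)

```text
clock: 26.23
tcp_pos: [0.477, 0.3755, 0.1764]
tcp_rot: [0.095, -3.138, 0.004]
contact_force: [0.9, -0.5, -1.0]
grip_width: 0.0576
gripper_force: 30.0
```

```bash
python3 -c "
from h import *
import time
for i in range(5): manip.camera('side')
save('wrist','w_hold2.png')
print(np.round([proj('wrist',X)*800/560 for X in boxpts(.4755,.3777,.06,.14,.09,.02,.02)][::2]))
go(.4755,.3777,.048,.06)"
```

```text
[[326. 168.]
 [476. 167.]
 [334. 385.]
 [469. 384.]]
 tx 0.26 ty 0.29 tz 12.96 yaw -0.1 j6 after 5.32 tilt z [-0. -0. -1.] t 26.5333
```

View pics/w_hold2.png

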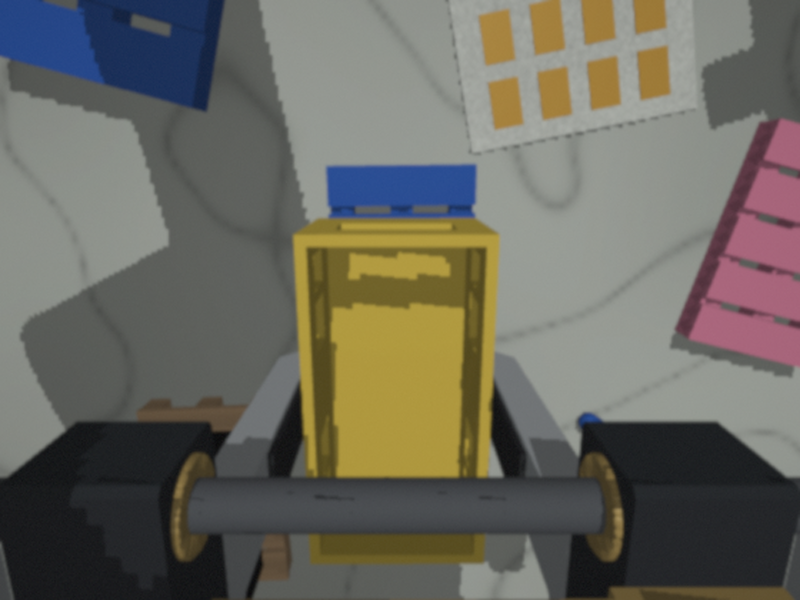

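The blue pallet edge (327–476, 165) matches the prediction, so I'll lower here.

Call:
send_rows(
  motion=[
    {"tx":0.3,"ty":0.3,"tz":2,"yaw":0,"hand":5},
    {"tx":0.3,"ty":0.3,"tz":5,"yaw":0,"hand":5},
    {"tx":0.3,"ty":0.3,"tz":8,"yaw":0,"hand":5},
    {"tx":0.3,"ty":0.3,"tz":10,"yaw":0,"hand":5},
    {"tx":0.3,"ty":0.3,"tz":11.3,"yaw":0,"hand":5},
    {"tx":0.3,"ty":0.3,"tz":12.2,"yaw":0,"hand":5},
    {"tx":0.3,"ty":0.3,"tz":12.6,"yaw":0,"hand":5},
    {"tx":0.3,"ty":0.3,"tz":12.8,"yaw":0,"hand":5},
    {"tx":0.3,"ty":0.3,"tz":12.9,"yaw":0,"hand":5},
    {"tx":0.3,"ty":0.3,"tz":12.9,"yaw":0,"hand":5},
  ],
)

```text
clock: 27.37
tcp_pos: [0.4755, 0.3797, 0.0499]
tcp_rot: [-0.093, 3.138, 0.002]
contact_force: [0.3, -0.4, -1.0]
grip_width: 0.0578
gripper_force: 30.0
```

Call:
send_rows(
  motion=[
    {"tx":0,"ty":0,"tz":0.05,"yaw":0,"hand":5},
    {"tx":0,"ty":0,"tz":0.05,"yaw":0,"hand":5},
    {"tx":0,"ty":0,"tz":0.05,"yaw":0,"hand":9},
    {"tx":0,"ty":0,"tz":0.05,"yaw":0,"hand":9},
    {"tx":0,"ty":0,"tz":0.05,"yaw":0,"hand":9},
    {"tx":0,"ty":0,"tz":0.05,"yaw":0,"hand":9},
    {"tx":0,"ty":0,"tz":0.05,"yaw":0,"hand":9},
    {"tx":0,"ty":0,"tz":-2,"yaw":0,"hand":9},
    {"tx":0,"ty":0,"tz":-6,"yaw":0,"hand":9},
    {"tx":0,"ty":0,"tz":-10,"yaw":0,"hand":9},
  ],
)

```text
clock: 28.2
tcp_pos: [0.4726, 0.3781, 0.1472]
tcp_rot: [0.093, -3.135, 0.004]
contact_force: [1.0, -0.5, 0.1]
grip_width: 0.09
gripper_force: 0.0
```

```bash
python3 -c "
from h import *
go(.6245,-.103,.19,.28)"
```

```text
tx -12.28 ty -48.94 tz -4.21 yaw -12.6 j6 after 4.27 tilt z [-0.005 -0.003 -1.   ] t 28.2
```

Call:
send_rows(
  motion=[
    {"tx":0,"ty":-2,"tz":-2.5,"yaw":0,"hand":9.4},
    {"tx":0,"ty":-6,"tz":-5,"yaw":0,"hand":9.4},
    {"tx":-1,"ty":-10,"tz":-5,"yaw":0,"hand":9.4},
    {"tx":-12.3,"ty":-49,"tz":-4.2,"yaw":-12.6,"hand":9.4},
    {"tx":-12.3,"ty":-49,"tz":-4.2,"yaw":-12.6,"hand":9.4},
    {"tx":-12.3,"ty":-49,"tz":-4.2,"yaw":-12.6,"hand":9.4},
    {"tx":-12.3,"ty":-49,"tz":-4.2,"yaw":-12.6,"hand":9.4},
    {"tx":-12.3,"ty":-49,"tz":-4.2,"yaw":-12.6,"hand":9.4},
    {"tx":-12.3,"ty":-49,"tz":-4.2,"yaw":-12.6,"hand":9.4},
    {"tx":-12.3,"ty":-49,"tz":-4.2,"yaw":-12.6,"hand":9.4},
  ],
)

```text
clock: 29.03
tcp_pos: [0.5859, 0.0104, 0.1929]
tcp_rot: [-0.437, 3.111, 0.0]
contact_force: [0.6, 1.0, -0.5]
grip_width: 0.0941
gripper_force: 0.0
```

```bash
python3 -c "
from h import *
go(.6245,-.103,.19,.28)"
```

```text
tx -0.59 ty -11.97 tz 0.29 yaw -0.0 j6 after 4.27 tilt z [ 0.  0. -1.] t 29.0333
```

Call:
send_rows(
  motion=[
    {"tx":-0.4,"ty":-4,"tz":0,"yaw":0,"hand":9.4},
    {"tx":-0.5,"ty":-8,"tz":0.2,"yaw":0,"hand":9.4},
    {"tx":-0.6,"ty":-11,"tz":0.3,"yaw":0,"hand":9.4},
    {"tx":-0.6,"ty":-12,"tz":0.3,"yaw":0,"hand":9.4},
    {"tx":-0.6,"ty":-12,"tz":0.3,"yaw":0,"hand":9.4},
    {"tx":-0.6,"ty":-12,"tz":0.3,"yaw":0,"hand":9.4},
    {"tx":-0.6,"ty":-12,"tz":0.3,"yaw":0,"hand":9.4},
    {"tx":-0.6,"ty":-12,"tz":0.3,"yaw":0,"hand":9.4},
    {"tx":-0.6,"ty":-12,"tz":0.3,"yaw":0,"hand":9.4},
    {"tx":-0.6,"ty":-12,"tz":0.3,"yaw":0,"hand":9.4},
  ],
)

```text
clock: 29.87
tcp_pos: [0.6244, -0.0998, 0.1901]
tcp_rot: [-0.44, 3.11, 0.0]
contact_force: [-0.1, 0.4, 0.3]
grip_width: 0.0939
gripper_force: 0.0
```

```bash
python3 w.py crate_red .6245 -.103 .28 0; python3 -c "
from h import *
manip.camera('top');manip.camera('side')
ms={c:near(c,'crate_yellow',[.4755,.378,.045]) for c in('top','side')}
for k in('top','side'):
  if ms[k] is not None: print(k,fit({k:ms[k]},(.4755,.378,(-.1,.06,.2)),.11,.058,.02,.068))"
```

```text
bbox [132 262] [239 313]
crate_red [ 0.6228 -0.1036  0.2163] 0.014981746673583984
grasp tx 0.26 ty -0.26 tz 16.21 yaw 3.7 j6 after 4.33 tilt z [ 0. -0. -1.] t 29.9667
top (array([0.47691412, 0.38053736, 0.0378343 ]), np.float64(0.04875969886779785))
side (array([0.47605332, 0.38092216, 0.05271219]), np.float64(0.0536116361618042))
```

Call:
send_rows(
  motion=[
    {"tx":0.3,"ty":-0.3,"tz":3,"yaw":3.7,"hand":9.4},
    {"tx":0.3,"ty":-0.3,"tz":6,"yaw":3.7,"hand":9.4},
    {"tx":0.3,"ty":-0.3,"tz":9,"yaw":3.7,"hand":9.4},
    {"tx":0.3,"ty":-0.3,"tz":12,"yaw":3.7,"hand":9.4},
    {"tx":0.3,"ty":-0.3,"tz":15,"yaw":3.7,"hand":9.4},
    {"tx":0.3,"ty":-0.3,"tz":16.2,"yaw":3.7,"hand":9.4},
    {"tx":0.3,"ty":-0.3,"tz":16.2,"yaw":3.7,"hand":7},
    {"tx":0.3,"ty":-0.3,"tz":16.2,"yaw":3.7,"hand":5},
    {"tx":0.3,"ty":-0.3,"tz":16.2,"yaw":3.7,"hand":5},
    {"tx":0.3,"ty":-0.3,"tz":16.2,"yaw":3.7,"hand":5},
  ],
)

```text
clock: 31.0
tcp_pos: [0.6247, -0.1056, 0.0306]
tcp_rot: [-0.336, 3.119, -0.003]
contact_force: [0.3, 0.1, 0.3]
grip_width: 0.0706
gripper_force: 0.0
```

Call:
send_rows(
  motion=[
    {"tx":0,"ty":0,"tz":0,"yaw":0,"hand":5},
    {"tx":0,"ty":0,"tz":0,"yaw":0,"hand":5},
    {"tx":0,"ty":0,"tz":0,"yaw":0,"hand":5},
    {"tx":0,"ty":0,"tz":0,"yaw":0,"hand":5},
    {"tx":0,"ty":0,"tz":0,"yaw":0,"hand":5},
    {"tx":0,"ty":0,"tz":-1,"yaw":0,"hand":5},
    {"tx":0,"ty":0,"tz":-4,"yaw":0,"hand":5},
    {"tx":0,"ty":0,"tz":-8,"yaw":0,"hand":5},
    {"tx":0,"ty":0,"tz":-12,"yaw":0,"hand":5},
    {"tx":0,"ty":0,"tz":-16,"yaw":0,"hand":5},
  ],
)

```text
clock: 31.83
tcp_pos: [0.6214, -0.105, 0.1891]
tcp_rot: [0.337, -3.122, -0.0]
contact_force: [0.4, -0.2, -1.5]
grip_width: 0.0579
gripper_force: 30.0
```

```bash
python3 -c "
from h import *
go(.4757,.379,.20,.055)"
```

```text
tx 3.92 ty 50.39 tz -1.07 yaw 9.2 j6 after 5.33 tilt z [-0.002 -0.    -1.   ] t 31.8333
```

Call:
send_rows(
  motion=[
    {"tx":1,"ty":2,"tz":-0.5,"yaw":1,"hand":5},
    {"tx":3,"ty":5,"tz":-1,"yaw":2,"hand":5},
    {"tx":5,"ty":8.5,"tz":-1,"yaw":4,"hand":5},
    {"tx":6.5,"ty":12,"tz":-1,"yaw":6,"hand":5},
    {"tx":7,"ty":16,"tz":-1,"yaw":8,"hand":5},
    {"tx":7,"ty":20,"tz":-1,"yaw":9.2,"hand":5},
    {"tx":6.5,"ty":24,"tz":-1,"yaw":9.2,"hand":5},
    {"tx":6,"ty":28,"tz":-1,"yaw":9.2,"hand":5},
    {"tx":5.5,"ty":32,"tz":-1,"yaw":9.2,"hand":5},
    {"tx":5,"ty":36,"tz":-1,"yaw":9.2,"hand":5},
  ],
)

```text
clock: 32.67
tcp_pos: [0.496, 0.2375, 0.1982]
tcp_rot: [-0.085, 3.14, -0.001]
contact_force: [-0.3, 0.2, -1.7]
grip_width: 0.0579
gripper_force: 30.0
```

```bash
python3 -c "
from h import *
go(.4757,.379,.20,.055)"
```

```text
tx 1.26 ty 14.23 tz -0.19 yaw -0.0 j6 after 5.33 tilt z [ 0.    -0.001 -1.   ] t 32.6667
```

Call:
send_rows(
  motion=[
    {"tx":0.4,"ty":4,"tz":0,"yaw":0,"hand":5},
    {"tx":0.8,"ty":8,"tz":0,"yaw":0,"hand":5},
    {"tx":1.1,"ty":11,"tz":0,"yaw":0,"hand":5},
    {"tx":1.3,"ty":13.2,"tz":0,"yaw":0,"hand":5},
    {"tx":1.3,"ty":14.2,"tz":0,"yaw":0,"hand":5},
    {"tx":1.3,"ty":14.2,"tz":0,"yaw":0,"hand":5},
    {"tx":1.3,"ty":14.2,"tz":0,"yaw":0,"hand":5},
    {"tx":1.3,"ty":14.2,"tz":0,"yaw":0,"hand":5},
    {"tx":1.3,"ty":14.2,"tz":0,"yaw":0,"hand":5},
    {"tx":1.3,"ty":14.2,"tz":0,"yaw":0,"hand":5},
  ],
)

```text
clock: 33.5
tcp_pos: [0.4766, 0.3758, 0.1979]
tcp_rot: [0.082, -3.14, 0.001]
contact_force: [-0.4, -0.1, -1.6]
grip_width: 0.0578
gripper_force: 30.0
```

```bash
python3 -c "
from h import *
for i in range(3): manip.camera('side')
save('wrist','w_hold3.png')
print(np.round([proj('wrist',X)*800/560 for X in boxpts(.4757,.379,.055,.11,.058,.068,.068)][::2]))
go(.4757,.379,.096,.055)"
```

```text
[[349. 199.]
 [453. 199.]
 [353. 383.]
 [449. 383.]]
 tx 0.06 ty 0.25 tz 10.20 yaw -0.1 j6 after 5.33 tilt z [ 0.  0. -1.] t 33.7
```

View pics/w_hold3.png

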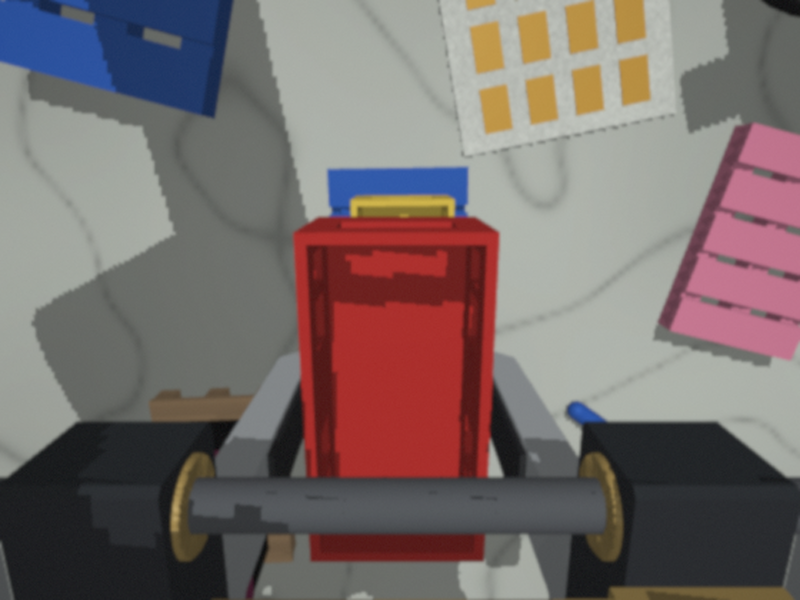

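The yellow rim (351–455, row 197) matches the prediction to about 1 mm. Lowering red.

Call:
send_rows(
  motion=[
    {"tx":0,"ty":0.3,"tz":1.5,"yaw":0,"hand":5},
    {"tx":0,"ty":0.3,"tz":3.5,"yaw":0,"hand":5},
    {"tx":0,"ty":0.3,"tz":5.5,"yaw":0,"hand":5},
    {"tx":0,"ty":0.3,"tz":7.3,"yaw":0,"hand":5},
    {"tx":0,"ty":0.3,"tz":8.7,"yaw":0,"hand":5},
    {"tx":0,"ty":0.3,"tz":9.5,"yaw":0,"hand":5},
    {"tx":0,"ty":0.3,"tz":9.8,"yaw":0,"hand":5},
    {"tx":0,"ty":0.3,"tz":10,"yaw":0,"hand":5},
    {"tx":0,"ty":0.3,"tz":10.1,"yaw":0,"hand":5},
    {"tx":0,"ty":0.3,"tz":10.15,"yaw":0,"hand":5},
  ],
)

```text
clock: 34.53
tcp_pos: [0.4766, 0.3805, 0.0978]
tcp_rot: [-0.085, 3.139, 0.001]
contact_force: [-2.9, -1.9, 3.7]
grip_width: 0.0579
gripper_force: 30.0
```

Call:
send_rows(
  motion=[
    {"tx":0,"ty":0,"tz":0,"yaw":0,"hand":5},
    {"tx":0,"ty":0,"tz":0.05,"yaw":0,"hand":5},
    {"tx":0,"ty":0,"tz":0.05,"yaw":0,"hand":9},
    {"tx":0,"ty":0,"tz":0.05,"yaw":0,"hand":9},
    {"tx":0,"ty":0,"tz":0.05,"yaw":0,"hand":9},
    {"tx":0,"ty":0,"tz":0.05,"yaw":0,"hand":9},
    {"tx":0,"ty":0,"tz":0.05,"yaw":0,"hand":9},
    {"tx":0,"ty":0,"tz":-2,"yaw":0,"hand":9},
    {"tx":0,"ty":0,"tz":-6,"yaw":0,"hand":9},
    {"tx":0,"ty":0,"tz":-10,"yaw":0,"hand":9},
  ],
)

```text
clock: 35.37
tcp_pos: [0.4744, 0.3792, 0.1949]
tcp_rot: [0.085, -3.135, 0.004]
contact_force: [1.1, 1.5, 0.3]
grip_width: 0.09
gripper_force: 0.0
```

Call:
send_rows(
  motion=[
    {"tx":0,"ty":0,"tz":-4,"yaw":0,"hand":9},
    {"tx":0,"ty":0,"tz":-8,"yaw":0,"hand":9},
    {"tx":0,"ty":0,"tz":-8,"yaw":0,"hand":9},
    {"tx":0,"ty":-4,"tz":-8,"yaw":0,"hand":9},
    {"tx":0,"ty":-8,"tz":-8,"yaw":0,"hand":9},
    {"tx":0,"ty":-12,"tz":-8,"yaw":0,"hand":9},
    {"tx":0,"ty":-12,"tz":-8,"yaw":0,"hand":9},
    {"tx":0,"ty":-12,"tz":-8,"yaw":0,"hand":9},
    {"tx":0,"ty":-12,"tz":-8,"yaw":0,"hand":9},
    {"tx":0,"ty":-12,"tz":-8,"yaw":0,"hand":9},
  ],
)

```text
clock: 36.2
tcp_pos: [0.4825, 0.2614, 0.2763]
tcp_rot: [-0.087, 3.14, 0.001]
contact_force: [-0.2, -0.3, 0.9]
grip_width: 0.0901
gripper_force: 0.0
```

```bash
python3 -c "
from h import *
np.set_printoptions(precision=4,suppress=True)
for i in range(5): manip.camera('side')
save('wrist','end_w.png')
manip.camera('top')
for n,p,z0 in (('crate_yellow',(.4757,.379,.055),.02),('crate_red',(.4757,.379,.055),.068),('crate_black',(.641,.255,.094),.02),('crate_maroon',(.641,.255,.094),.068)):
  for c in('wrist','top','side'):
    m=near(c,n,[*p[:2],z0+.024])
    if m is not None: print(n,c,*fit({c:m},(*p[:2],(p[2]-.1,p[2],p[2]+.1)),.11,.058,z0,z0+.048))
im=manip.camera('side');cv2.imwrite('pics/end_s.png',cv2.resize(im[130:230,170:330,::-1],(800,500),interpolation=cv2.INTER_CUBIC))
"
```

```text
crate_yellow wrist [0.4737 0.3683 0.0654] 0.4629700779914856
crate_yellow side [0.472  0.3799 0.054 ] 0.25320613384246826
crate_red top [0.451  0.3947 0.835 ] 0.6816010475158691
crate_red side [0.4791 0.3836 0.0909] 0.038643062114715576
crate_black side [0.6363 0.2515 0.1334] 0.2451627254486084
crate_maroon top [0.65   0.2386 0.2866] 0.4981585144996643
crate_maroon side [0.6398 0.2571 0.0857] 0.06135684251785278
```

View pics/end_w.png

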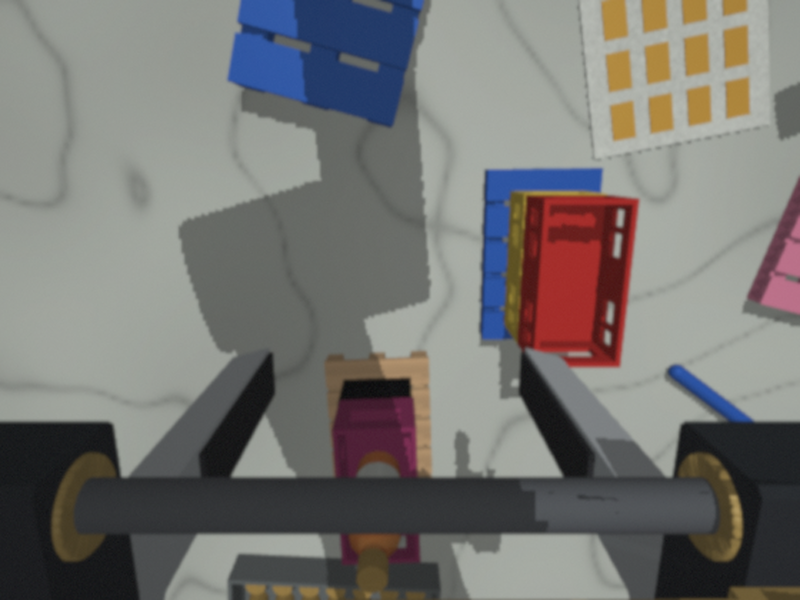

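View pics/end_s.png

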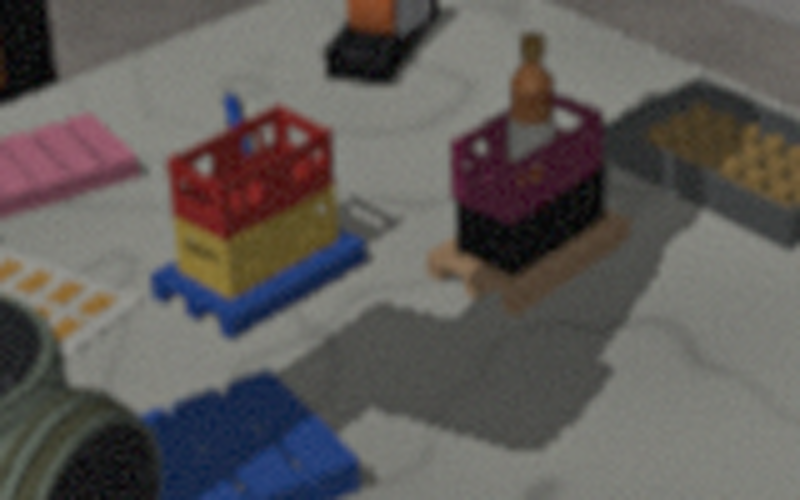

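The wrist and side views both show two flush, square stacks: red on yellow on the small blue pallet, and maroon on black on the wooden one. The amber bottle is upright in maroon, and the fits agree within a few mm. Handing in.

```bash
python3 -c "
from rig import manip
print(manip.sign_off())"
```

```text
the job is handed in; nothing more can be done
None
```

I built both orders and handed the job in at about 37 s on the robot's clock: black, maroon and the upright amber bottle on the wooden pallet, and yellow with red on top on the small blue pallet. The final pictures show both stacks square and centred within a few mm; I moved neither the green bottle nor the steel cup, and no verdict came back from the hand-in.

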